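Kit the drilling job into the parts tray

ROBOT

A 7-joint arm with a two-finger parallel gripper is mounted at the origin on a cart in front of the work surface, level with it; the furniture and walls round the work are solid. World frame = base frame: x ahead of the robot, y to its left, z up, the work surface at z = 0. Lengths are in m, angles in rad, forces in N, time in s.
With the tool pointing down it reaches from about 0.4 to 0.85 m from the base axis. Payload 4.5 kg.
Tool frame: the origin (TCP) lies at the very end of the fingers, on their centre line; the grasp point (between the pads) lies 19 mm behind it; z points along the fingers, y is the line along which they close (so a half turn about z gives the same grasp; the last joint's range is limited). The gripper opens to 85 mm and grips with 20 to 120 N. Pads are 22 mm wide; open, the fingers measure 114 mm over their backs; the gripper's body (76 mm by 85 mm) begins 54 mm behind the grasp point. The pads swing forward as they close: fully open they stand 13 mm farther back than shut.
Start: joints at [-1.157, 0.689, -0.195, 1.565, 0.157, 0.902, -0.215], TCP at [0.232, 0.58, 0.231] pointing down, gripper open.
Joint ranges: [-3.01, 3.01], [-0.46, 2.08], [-1.47, 1.51], [0.13, 2.56], [-1, 4.14], [0.04, 2.09], [-2.66, 2.66]. Speed limits (rad/s): [2.57, 2.57, 3.14, 3.14, 3.14, 3.14, 3.14].

INTERFACE

Orientations are given as a unit quaternion [w, x, y, z].
In Python, from station import env gives the robot as it stands.
- The arm moves only by the tool move_arm, never from a script. Its argument "deltas" is a list of rows, each an object of numbers: "tx", "ty", "tz": the shift along the tool's x, y, z in mm; "ax", "ay", "az": the turn, a rotation vector about the tool's x, y, z in degrees. In form: [{"tx": .., "ty": .., "tz": .., "ax": .., "ay": .., "az": ..}, ...]. A call has exactly 10 rows; each row is the pose to reach, as a shift and turn from the pose commanded when the call began, along the tool's axes at that moment; what a row does not reach only later rows make up. A row lasts 1/10 s, in which the tool goes at most 50 mm and 8.59 degrees, less where a joint would pass 70% of its speed; a pose out of reach is approached as far as the arm can. A call with a gripper value outside its range is refused whole. "gripper" is the opening, from 0 (shut) to 1 (fully open), set as the call begins (left out, the last holds). The fingers move at their own pace and stop on an object; "squeeze" is the grip in N (left out, the last holds). Time passes only in rows, so rows that repeat a pose let the fingers close, or fill a call up. It gives the time, the measured TCP pose, the force, the opening and the grip force at its end, in the units of the state.
- env.sense(): the state, without advancing time (a new reading comes with each control period).
- env.camera(name): name is "side" or "top"; returns a dict with "img" (480x640x3 uint8, red, green, blue), "intrinsics" (3x3 intrinsics, pixels), "pose" (4x4, takes a point from camera to world coordinates). Camera axes: x right, y down, z forward; pixel columns grow to the right and rows downward; lengths in m; the calibration is good to about 2 mm. A picture is of the moment at which its call begins. There is no depth.
- env.finish_job(): hands the job in; it is judged then, once.
The state is a dict: "time_s": time; "joint_positions": joint angles; "joint_velocities": joint speeds; "joint_torque": joint torques, N m; "ee_pos": TCP position; "orientation": TCP orientation; "wrist_force": force on the tool from outside, world axes, zero at the start; "wrist_torque": the same for the moment, N m; "finger_gap": finger opening in m; "finger_force": force on a finger pad.
Only numpy, scipy, OpenCV 4.12 (cv2) and the standard library are available. Lean on these libraries where they do the work, as an engineer would, in place of code of your own. Each camera call takes 0.05 s, during which the arm holds its last target. There are 200 camera calls.

TASK

Make up the kit for the next drilling job in the grey parts tray: the bright hexagon nut flat on the blue mat, the collet upright on the yellow mat, the short twist drill on the red mat, and the bottom brass blank of the stack magazine (the one whose end sticks out for pulling) on the green mat. Set each in the middle of its mat, drill and blank lying along the mat's long side, and let go of everything. The black nut and the long drill do not belong to this job: leave them where they lie.

Things in the scene. Friction and masses are not known exactly. Their poses are not given: they have to be found in the camera images.
- nut_bright: bright grey steel hexagon nut lying flat, 28 mm over corners (along its x), 24 mm across flats (along its y), 19 mm high, 40 g. Origin: centre of its underside, z up
- nut_black: black hexagon nut lying flat, 22 mm over corners, 19 mm across flats, 15 mm high; does not belong in the kit, stays where it is. Origin: centre of its underside
- collet: light grey slotted spring collet standing free on the open bench among the nuts and drills, upright on its narrow end, wide flange up; 34 mm diameter at the top, 47 mm high, 90 g. Origin: centre of its underside, z up
- drill_short: the shorter, thinner bright twist drill, lying flat: 8 mm thick, 117 mm long along its y, 39 g; it does not roll. Origin: centre of its underside
- drill_long: the longer, thicker bright twist drill, lying flat: 12 mm thick, 150 mm long along its y; does not belong in the kit, stays where it is. Origin: centre of its underside
- blank: brass plate, 100 (x) x 30 (y) x 6 mm, 100 g, loose, lowest of three in a fixed magazine (108x60x48 mm, blue base). Origin: centre of underside, 12 mm above the bench at the start, 38 mm from the magazine's middle. Its -x end sticks out 31 mm beyond the gate, free at the sides and below. It draws out level along its -x, clear of the gate after 69 mm; the upper two then drop and stay
- mat_blue: Blue mat, 60 (x) x 130 (y) x 3 mm, fixed in the grey tray, for the bright nut. Origin: centre of its underside, 2 mm above the bench. Tray: fixed, 200x300 mm, walls 32 mm high. Four mats lie in it two by two, centres 84 mm apart in x, 140 mm in y; each centre is 56 mm from the nearest long wall and 78 mm from the nearest short wall
- mat_yellow: Yellow mat, 60 (x) x 130 (y) x 3 mm, fixed in the grey tray, for the collet. Origin: centre of its underside, 2 mm above the bench. Tray: fixed, 200x300 mm, walls 32 mm high. Four mats lie in it two by two, centres 84 mm apart in x, 140 mm in y; each centre is 56 mm from the nearest long wall and 78 mm from the nearest short wall
- mat_red: Red mat, 60 (x) x 130 (y) x 3 mm, fixed in the grey tray, for the short drill. Origin: centre of its underside, 2 mm above the bench. Tray: fixed, 200x300 mm, walls 32 mm high. Four mats lie in it two by two, centres 84 mm apart in x, 140 mm in y; each centre is 56 mm from the nearest long wall and 78 mm from the nearest short wall
- mat_green: Green mat, 60 (x) x 130 (y) x 3 mm, fixed in the grey tray, for the brass blank. Origin: centre of its underside, 2 mm above the bench. Tray: fixed, 200x300 mm, walls 32 mm high. Four mats lie in it two by two, centres 84 mm apart in x, 140 mm in y; each centre is 56 mm from the nearest long wall and 78 mm from the nearest short wall
Not all that is in view belongs to the job. What is shaped like the drill_short but brown or purple is not meant. Of the things that look like the collet, the largest one is meant.

How it is judged:
By the outcome, as a careful person would: the job done as asked, in the order asked, and still so for the second after the job is handed in, with the robot touching nothing.
It also fails if it takes over 102 s, if anything falls off the work surface, if the arm or the gripper's body presses on something with over 40 N, if the wrist force passes 120 N, or if a joint passes its speed limit or range.

## Working session

There is one attempt and no reset: what is moved stays moved. The work goes in short steps, Python scripts to look and compute and a tool call to move; the robot and the scene stay as the last step left them, time stands still between calls to the robot, and variables do not carry over. Pictures are saved under pics/ and viewed, at most 14 in all, crops included, and the job is handed in when it is done.

Besides the shell and the picture viewer there is one more tool, called after "Call:" as a command line: name --argument value ..., lists and objects as JSON in quotes. move_arm: Moves the arm, as the interface text tells. Its arguments: {"type":"object","properties":{"deltas":{"type":"array"},"gripper":{"type":"number"},"squeeze":{"type":"number"}},"required":["deltas"]}

```bash
mkdir -p pics; ls
cat > h.py <<'E'
import numpy as np, cv2
from station import env
def snap(name,tag):
    c=env.camera(name); cv2.imwrite(f'pics/{tag}.png',cv2.cvtColor(c['img'],cv2.COLOR_RGB2BGR))
    np.savez(f'pics/{tag}.npz',K=c['intrinsics'],T=c['pose'],img=c['img']); return c
def load(tag):
    d=np.load(f'pics/{tag}.npz'); return dict(img=d['img'],intrinsics=d['K'],pose=d['T'])
def ray(c,uv,z):
    uv=np.atleast_2d(np.array(uv,float)); d=np.c_[uv,np.ones(len(uv))]@np.linalg.inv(c['intrinsics']).T@c['pose'][:3,:3].T
    o=c['pose'][:3,3]; return o+d*((z-o[2])/d[:,2])[:,None]
def proj(c,p):
    q=(np.atleast_2d(p)-c['pose'][:3,3])@c['pose'][:3,:3]@c['intrinsics'].T; return q[:,:2]/q[:,2:]
E
python3 - <<'E'
from h import *
for n in('top','side'):
    c=snap(n,n+'0'); print(n,c['intrinsics'].round(1).tolist(),c['pose'].round(3).tolist())
print(env.sense())
E
```

```text
pics
top [[451.5, 0.0, 323.1], [0.0, 451.5, 243.2], [0.0, 0.0, 1.0]] [[0.028, -0.987, 0.158, 0.319], [-1.0, -0.028, 0.003, -0.018], [0.002, -0.158, -0.987, 1.218], [0.0, 0.0, 0.0, 1.0]]
side [[451.0, 0.0, 321.2], [0.0, 451.0, 240.5], [0.0, 0.0, 1.0]] [[0.812, -0.327, 0.483, 0.038], [-0.583, -0.44, 0.683, -0.665], [-0.011, -0.836, -0.548, 0.592], [0.0, 0.0, 0.0, 1.0]]
{'time_s': 0.1, 'joint_positions': array([-1.15721238,  0.68992884, -0.19451412,  1.56629262,  0.15729877,
        0.90249096, -0.21512277]), 'joint_velocities': array([ 2.59276506e-03, -2.39225921e-03,  1.81879375e-04, -1.94844563e-03,
        5.75226325e-04, -1.27191396e-05,  6.61993786e-04]), 'joint_torque': array([-1.95725603e-03, -5.40601015e+01, -1.27125375e+00, -1.58987653e+01,
        9.35738994e-03,  4.39944750e-03, -1.03704224e-05]), 'ee_pos': array([0.23151848, 0.57987965, 0.23053215]), 'orientation': array([-1.00277140e-04,  1.88725907e-01,  9.82029422e-01, -8.58652776e-04]), 'wrist_force': array([-0.46657964, -0.26753702,  0.53734042]), 'wrist_torque': array([-0.00859692,  0.01028721,  0.04753795]), 'finger_force': 0.0, 'finger_gap': 0.08536088499513783}
```

View pics/top0.png

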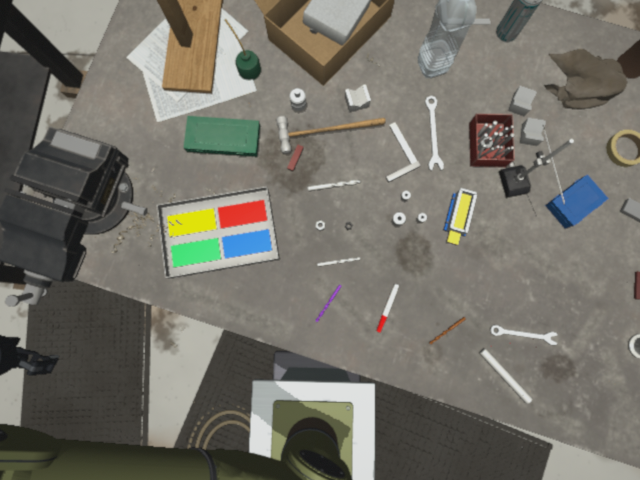

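View pics/side0.png

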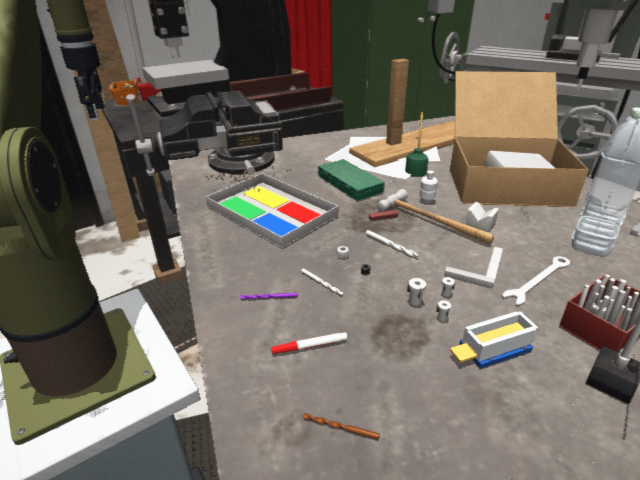

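Both views are clear. In the top view: tray (165–275, 195–275), bright nut (320,225), black nut (348,226), large collet (399,218), short drill (339,261), magazine (460,213) with the blank's end at (454,238). The yellow mat has specks near (177,222). Next step is to measure.

```bash
cat > m.py <<'E'
from h import *
def blob(c,mask,roi,z,n=1,mina=8):
    x0,y0,x1,y1=roi; m=np.zeros(mask.shape,np.uint8); m[y0:y1,x0:x1]=mask[y0:y1,x0:x1]
    cs,_=cv2.findContours(m,cv2.RETR_EXTERNAL,cv2.CHAIN_APPROX_NONE)
    out=[]
    for k in sorted(cs,key=cv2.contourArea,reverse=True)[:n]:
        mm=np.zeros_like(m); cv2.drawContours(mm,[k],-1,1,-1); v,u=np.nonzero(mm)
        P=ray(c,np.c_[u,v],z)[:,:2]; (cx,cy),(w,h),a=cv2.minAreaRect((P*1000).astype(np.float32))
        ev,E=np.linalg.eigh(np.cov(P.T)); d=E[:,1]
        out.append((len(u),P.mean(0).round(4).tolist(),(round(cx,1),round(cy,1),round(w,1),round(h,1),round(a,1)),round(float(np.degrees(np.arctan2(d[1],d[0]))),1)))
    return out
def hsv(c): return cv2.cvtColor(c['img'],cv2.COLOR_RGB2HSV)
def colr(c,lo,hi,s=120,v=80):
    H=hsv(c); return ((H[...,0]>=lo)&(H[...,0]<=hi)&(H[...,1]>s)&(H[...,2]>v)).astype(np.uint8)
def bright(c,t=165):
    H=hsv(c); return ((H[...,1]<60)&(H[...,2]>t)).astype(np.uint8)
E
python3 - <<'E'
from m import *
t=load('top0'); s=load('side0')
for n,lo,hi in(('red',0,8),('yel',22,35),('grn',50,80),('blu',100,125)):
    print(n,blob(t,colr(t,lo,hi),(160,190,280,275),.005),blob(s,colr(s,lo,hi),(205,175,340,245),.005))
print('blank/yellow',blob(t,colr(t,18,40,90),(435,180,480,250),.018,3))
print('blank side',blob(s,colr(s,18,40,90),(440,310,540,365),.018,3))
print('magblue',blob(t,colr(t,100,125),(435,180,480,250),.003,2))
print('nut',blob(t,bright(t,150),(310,215,330,236),.019),blob(s,bright(s,150),(330,240,355,262),.019))
print('collet',blob(t,bright(t,150),(388,205,435,232),.047,2),blob(s,bright(s,150),(400,272,430,292),.047))
print('drill',blob(t,bright(t,150),(305,250,370,275),.006),blob(s,bright(s,150),(295,262,350,300),.006))
print('long',blob(t,bright(t,150),(300,172,370,196),.006))
H=t['img']
def up(c,r,k): x0,y0,x1,y1=r; return cv2.resize(c['img'][y0:y1,x0:x1],None,fx=k,fy=k,interpolation=cv2.INTER_CUBIC)
a=up(t,(300,175,500,275),4); b=up(s,(290,230,490,375),4)[:, :800]
b=cv2.resize(up(s,(330,230,550,370),3),(800,500))
cv2.imwrite('pics/c1.png',cv2.cvtColor(a,cv2.COLOR_RGB2BGR)); cv2.imwrite('pics/c2.png',cv2.cvtColor(b,cv2.COLOR_RGB2BGR))
E
```

```text
red [(974, [0.5891, 0.2104], (589.2, 210.3, 58.4, 128.6, 11.7), 101.7)] [(466, [0.5873, 0.2155], (587.9, 217.1, 59.7, 108.4, 10.6), 100.7)]
yel [(989, [0.561, 0.3477], (561.0, 347.6, 58.8, 128.9, 11.4), 101.4)] [(468, [0.5618, 0.342], (561.6, 344.6, 60.0, 132.4, 11.5), 101.5)]
grn [(984, [0.4786, 0.3309], (478.9, 330.6, 57.6, 127.2, 11.7), 101.6)] [(472, [0.4813, 0.3257], (480.9, 327.9, 54.4, 127.1, 11.3), 101.1)]
blu [(988, [0.5067, 0.1936], (506.8, 193.6, 57.9, 128.2, 11.5), 101.4)] [(495, [0.5073, 0.199], (507.1, 200.3, 56.4, 107.1, 11.3), 100.6)]
blank/yellow [(355, [0.6116, -0.3922], (612.1, -392.3, 26.9, 98.6, 75.2), 165.2), (155, [0.5374, -0.3663], (537.5, -366.4, 32.4, 35.0, 75.2), 166.9)]
blank side [(380, [0.6269, -0.3755], (627.6, -375.6, 18.0, 91.3, 75.1), 165.1), (341, [0.5371, -0.3693], (537.4, -369.1, 34.0, 38.2, 75.1), 178.6)]
magblue [(68, [0.6166, -0.3624], (616.8, -362.5, 8.2, 63.2, 74.9), 164.9), (21, [0.5698, -0.3495], (570.2, -349.4, 8.2, 17.0, 89.1), 167.2)]
nut [(74, [0.5612, -0.0048], (561.5, -3.9, 24.8, 24.4, 1.6), 96.9)] [(77, [0.5619, -0.007], (562.2, -6.8, 29.7, 25.8, 81.3), 59.0)]
collet [(131, [0.5808, -0.2145], (580.7, -214.4, 29.8, 32.1, 1.6), 101.3), (75, [0.5849, -0.2757], (585.1, -275.4, 21.2, 24.6, 89.7), -169.5)] [(453, [0.5837, -0.2083], (580.9, -209.9, 66.9, 56.9, 46.0), 168.0)]
drill [(142, [0.4646, -0.0546], (465.1, -57.8, 9.6, 117.8, 9.8), 100.1)] [(203, [0.4666, -0.0579], (466.4, -57.7, 13.1, 120.8, 9.2), 99.4)]
long [(212, [0.6794, -0.0385], (680.0, -39.1, 14.6, 143.9, 9.6), 100.2)]
```

View pics/c1.png

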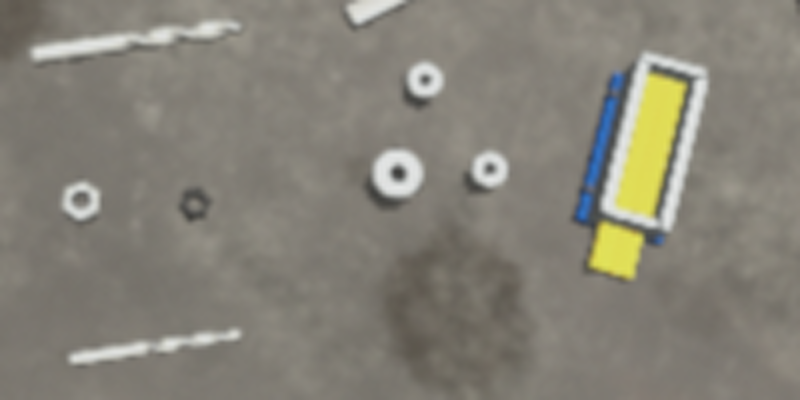

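View pics/c2.png

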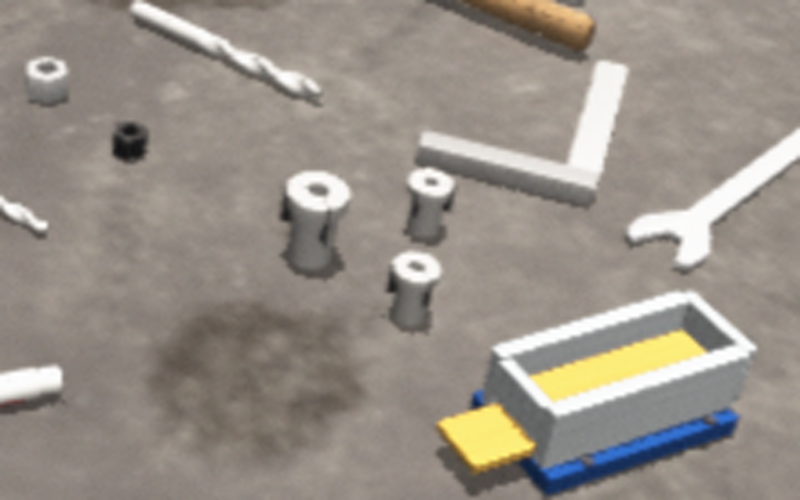

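Top-view crop: bright nut at crop (80,200) with a flat-ish hexagon outline, black nut (195,203), largest collet (398,173), and the blank's end (615,250) pointing down and left. The side crop confirms the big collet is the left one and the blank sticks out on the near left of the magazine.

```bash
cat > go.py <<'E'
from m import *
from scipy.spatial.transform import Rotation as R
import sys
def go(x,y,z,yaw):
    "deltas to TCP (m) with tool y axis at yaw deg (mod 180), pointing down; yaw>=1000: keep exact (no mod) yaw-1000"
    s=env.sense(); w=s['orientation']; R0=R.from_quat([w[1],w[2],w[3],w[0]]); M=R0.as_matrix()
    best=[]
    for k in (0,180):
        a=np.radians(yaw+k); ya=np.array([np.cos(a),np.sin(a),0]); za=np.array([0,0,-1.]); G=np.c_[np.cross(ya,za),ya,za]
        best.append((R0.inv()*R.from_matrix(G)).as_rotvec(degrees=True))
    t=M.T@(np.array([x,y,z])-s['ee_pos'])*1000
    print('t',s['time_s'],'pos',s['ee_pos'].round(4),'gap',round(s['finger_gap'],4),'F',round(float(s['finger_force']),1),'j7',s['joint_positions'][6].round(2))
    print('  txyz',t.round(1),'rot',[b.round(1).tolist() for b in best])
if __name__=='__main__': go(*map(float,sys.argv[1:5]))
E
python3 - <<'E'
from go import *
t=load('top0')
g=cv2.resize(cv2.cvtColor(t['img'],cv2.COLOR_RGB2GRAY)[210:242,304:338],None,fx=8,fy=8,interpolation=cv2.INTER_CUBIC)
_,m=cv2.threshold(g,0,255,cv2.THRESH_OTSU); cs,_=cv2.findContours(m,cv2.RETR_EXTERNAL,cv2.CHAIN_APPROX_NONE)
k=max(cs,key=cv2.contourArea)[:,0]; P=ray(t,(k+.5)/8-.5+[304,210],.019)[:,:2]
c=(P.max(0)+P.min(0))/2; v=P-c; r=np.hypot(*v.T); a=np.arctan2(v[:,1],v[:,0])
h=(r*np.exp(6j*a)).mean(); print(c,P.max(0)-P.min(0),'corner ang',np.degrees(np.angle(h))/6,abs(h)/r.mean())
print('small collets',blob(t,bright(t,150),(395,185,415,204),.03))
go(.5615,-.004,.10,30); go(.5615,-.004,.10,90)
E
```

```text
[ 0.56121366 -0.00469679] [0.0259971  0.02561511] corner ang -5.736588451122793 0.04049084439024254
small collets [(70, [0.6498, -0.2363], (650.2, -236.2, 22.6, 21.7, 0.0), -141.5)]
t 0.1 pos [0.2315 0.5799 0.2305] gap 0.0854 F 0.0 j7 -0.22
  txyz [-522.9 -419.7  131.3] rot [[-0.1, 0.0, 38.2], [-0.1, -0.1, -141.8]]
t 0.1 pos [0.2315 0.5799 0.2305] gap 0.0854 F 0.0 j7 -0.22
  txyz [-522.9 -419.7  131.3] rot [[-0.1, -0.0, -21.8], [-0.0, 0.1, 158.2]]
```

Call:
move_arm --deltas '[{"tx": -20, "ty": -16, "tz": 2, "az": 2}, {"tx": -55, "ty": -44, "tz": 6, "az": 7}, {"tx": -93, "ty": -75, "tz": 12, "az": 12}, {"tx": -131, "ty": -105, "tz": 20, "az": 17}, {"tx": -169, "ty": -136, "tz": 28, "az": 22}, {"tx": -207, "ty": -166, "tz": 36, "az": 27}, {"tx": -245, "ty": -197, "tz": 44, "az": 32}, {"tx": -283, "ty": -227, "tz": 52, "az": 37}, {"tx": -321, "ty": -258, "tz": 60, "az": 42}, {"tx": -359, "ty": -288, "tz": 68, "az": 44}]' --gripper 0.65 --squeeze 40

```text
$.deltas[0]: bad value
```

```bash
python3 go.py .5613 -.0047 .10 24
```

```text
t 0.1 pos [0.2315 0.5799 0.2305] gap 0.0854 F 0.0 j7 -0.22
  txyz [-523.  -420.5  131.3] rot [[-0.1, 0.0, 44.2], [-0.1, -0.1, -135.8]]
```

Call:
move_arm --deltas '[{"tx": -20, "ty": -16, "tz": 2, "ax": 0, "ay": 0, "az": 2}, {"tx": -55, "ty": -44, "tz": 6, "ax": 0, "ay": 0, "az": 7}, {"tx": -93, "ty": -75, "tz": 12, "ax": 0, "ay": 0, "az": 12}, {"tx": -131, "ty": -105, "tz": 20, "ax": 0, "ay": 0, "az": 17}, {"tx": -169, "ty": -136, "tz": 28, "ax": 0, "ay": 0, "az": 22}, {"tx": -207, "ty": -166, "tz": 36, "ax": 0, "ay": 0, "az": 27}, {"tx": -245, "ty": -197, "tz": 44, "ax": 0, "ay": 0, "az": 32}, {"tx": -283, "ty": -227, "tz": 52, "ax": 0, "ay": 0, "az": 37}, {"tx": -321, "ty": -258, "tz": 60, "ax": 0, "ay": 0, "az": 42}, {"tx": -359, "ty": -288, "tz": 68, "ax": 0, "ay": 0, "az": 44}]' --gripper 0.65 --squeeze 40

```text
time_s: 1.1
ee_pos: [0.4589, 0.1781, 0.1629]
orientation: [-0.0, 0.544, 0.839, -0.0]
wrist_force: [1.7, 0.7, 0.1]
finger_gap: 0.0557
finger_force: 0.0
```

```bash
python3 go.py .5613 -.0047 .05 24
```

```text
t 1.1 pos [0.4589 0.1781 0.1629] gap 0.0557 F 0.0 j7 -0.1
  txyz [-208.7   18.8  112.9] rot [[-0.0, 0.0, 0.1], [-0.0, -0.0, -179.9]]
```

Call:
move_arm --deltas '[{"tx": -30, "ty": 3, "tz": 10, "ax": 0, "ay": 0, "az": 0}, {"tx": -65, "ty": 6, "tz": 22, "ax": 0, "ay": 0, "az": 0}, {"tx": -100, "ty": 9, "tz": 36, "ax": 0, "ay": 0, "az": 0}, {"tx": -135, "ty": 12, "tz": 50, "ax": 0, "ay": 0, "az": 0}, {"tx": -165, "ty": 15, "tz": 65, "ax": 0, "ay": 0, "az": 0}, {"tx": -190, "ty": 17, "tz": 80, "ax": 0, "ay": 0, "az": 0}, {"tx": -203, "ty": 18, "tz": 95, "ax": 0, "ay": 0, "az": 0}, {"tx": -208.5, "ty": 19, "tz": 107, "ax": 0, "ay": 0, "az": 0}, {"tx": -208.5, "ty": 19, "tz": 113, "ax": 0, "ay": 0, "az": 0}, {"tx": -208.5, "ty": 19, "tz": 113, "ax": 0, "ay": 0, "az": 0}]'

```text
time_s: 2.1
ee_pos: [0.5602, -0.001, 0.0495]
orientation: [-0.001, 0.542, 0.84, -0.0]
wrist_force: [-0.3, 0.9, -0.5]
finger_gap: 0.0555
finger_force: 0.0
```

Run:
```python
from go import *
go(.5613,-.0047,.002,24)
s=snap('side','s1'); a=s['img'][190:310,270:430]; cv2.imwrite('pics/s1c.png',cv2.cvtColor(cv2.resize(a,None,fx=4,fy=4,interpolation=cv2.INTER_CUBIC),cv2.COLOR_RGB2BGR))
```

```text
t 2.1 pos [ 0.5602 -0.001   0.0495] gap 0.0555 F 0.0 j7 0.19
  txyz [-3.9 -0.5 47.5] rot [[-0.1, -0.1, 0.3], [0.2, -0.1, -179.7]]
```

View pics/s1c.png

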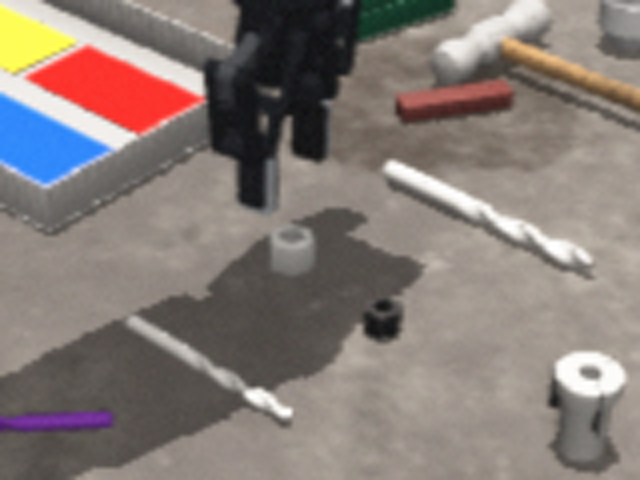

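The side view shows the open fingers above the nut (crop 292,250), with the black nut well clear. Going down.

Call:
move_arm --deltas '[{"tx": 0, "ty": 0, "tz": 5, "ax": 0, "ay": 0, "az": 0}, {"tx": 0, "ty": 0, "tz": 12, "ax": 0, "ay": 0, "az": 0}, {"tx": 0, "ty": 0, "tz": 19, "ax": 0, "ay": 0, "az": 0}, {"tx": 0, "ty": 0, "tz": 20, "ax": 0, "ay": 0, "az": 0}, {"tx": 0, "ty": 0, "tz": 20, "ax": 0, "ay": 0, "az": 0}, {"tx": 0, "ty": 0, "tz": 20, "ax": 0, "ay": 0, "az": 0}, {"tx": 0, "ty": 0, "tz": 20, "ax": 0, "ay": 0, "az": 0}, {"tx": 0, "ty": 0, "tz": 20, "ax": 0, "ay": 0, "az": 0}, {"tx": 0, "ty": 0, "tz": 20, "ax": 0, "ay": 0, "az": 0}, {"tx": 0, "ty": 0, "tz": 20, "ax": 0, "ay": 0, "az": 0}]'

```text
time_s: 3.15
ee_pos: [0.5613, -0.0024, 0.0304]
orientation: [0.0, 0.543, 0.84, 0.0]
wrist_force: [0.5, 0.5, -0.0]
finger_gap: 0.0553
finger_force: 0.0
```

```bash
python3 go.py .5613 -.0047 .002 24
```

```text
t 3.15 pos [ 0.5613 -0.0024  0.0304] gap 0.0553 F 0.0 j7 0.19
  txyz [-2.1 -1.  28.4] rot [[0.0, -0.0, 0.2], [0.0, 0.0, -179.8]]
```

Call:
move_arm --deltas '[{"tx": -2, "ty": -1, "tz": 8, "ax": 0, "ay": 0, "az": 0}, {"tx": -2, "ty": -1, "tz": 16, "ax": 0, "ay": 0, "az": 0}, {"tx": -2, "ty": -1, "tz": 24, "ax": 0, "ay": 0, "az": 0}, {"tx": -2, "ty": -1, "tz": 28, "ax": 0, "ay": 0, "az": 0}, {"tx": -2, "ty": -1, "tz": 28, "ax": 0, "ay": 0, "az": 0}, {"tx": -2, "ty": -1, "tz": 28, "ax": 0, "ay": 0, "az": 0}, {"tx": -2, "ty": -1, "tz": 28, "ax": 0, "ay": 0, "az": 0}, {"tx": -2, "ty": -1, "tz": 28, "ax": 0, "ay": 0, "az": 0}, {"tx": -2, "ty": -1, "tz": 28, "ax": 0, "ay": 0, "az": 0}, {"tx": -2, "ty": -1, "tz": 28, "ax": 0, "ay": 0, "az": 0}]'

```text
time_s: 4.15
ee_pos: [0.5613, -0.0046, 0.0025]
orientation: [0.0, 0.543, 0.84, 0.0]
wrist_force: [0.6, 0.7, -0.3]
finger_gap: 0.0555
finger_force: 0.0
```

Call:
move_arm --deltas '[{"tx": 0, "ty": 0, "tz": 0, "ax": 0, "ay": 0, "az": 0}, {"tx": 0, "ty": 0, "tz": 0, "ax": 0, "ay": 0, "az": 0}, {"tx": 0, "ty": 0, "tz": 0, "ax": 0, "ay": 0, "az": 0}, {"tx": 0, "ty": 0, "tz": 0, "ax": 0, "ay": 0, "az": 0}, {"tx": 0, "ty": 0, "tz": 0, "ax": 0, "ay": 0, "az": 0}, {"tx": 0, "ty": 0, "tz": 0, "ax": 0, "ay": 0, "az": 0}, {"tx": 0, "ty": 0, "tz": 0, "ax": 0, "ay": 0, "az": 0}, {"tx": 0, "ty": 0, "tz": 0, "ax": 0, "ay": 0, "az": 0}, {"tx": 0, "ty": 0, "tz": 0, "ax": 0, "ay": 0, "az": 0}, {"tx": 0, "ty": 0, "tz": 0, "ax": 0, "ay": 0, "az": 0}]' --gripper 0 --squeeze 40

```text
time_s: 5.15
ee_pos: [0.5613, -0.0046, 0.0025]
orientation: [0.0, 0.543, 0.84, 0.0]
wrist_force: [0.1, -0.2, 5.0]
finger_gap: 0.0228
finger_force: 39.7
```

```bash
python3 go.py .5068 .193 .08 41.5
```

```text
t 5.15 pos [ 0.5613 -0.0046  0.0025] gap 0.0228 F 39.7 j7 0.18
  txyz [202.5  31.5 -77.5] rot [[0.0, 0.0, -17.3], [0.0, -0.0, 162.7]]
```

Call:
move_arm --deltas '[{"tx": 0, "ty": 0, "tz": -20, "ax": 0, "ay": 0, "az": 0}, {"tx": 8, "ty": 1, "tz": -45, "ax": 0, "ay": 0, "az": 0}, {"tx": 30, "ty": 4, "tz": -65, "ax": 0, "ay": 0, "az": -2}, {"tx": 62, "ty": 10, "tz": -77, "ax": 0, "ay": 0, "az": -5}, {"tx": 97, "ty": 15, "tz": -77, "ax": 0, "ay": 0, "az": -8}, {"tx": 132, "ty": 21, "tz": -77, "ax": 0, "ay": 0, "az": -11}, {"tx": 165, "ty": 26, "tz": -77, "ax": 0, "ay": 0, "az": -14}, {"tx": 188, "ty": 29, "tz": -77, "ax": 0, "ay": 0, "az": -17}, {"tx": 201, "ty": 31, "tz": -77, "ax": 0, "ay": 0, "az": -17.3}, {"tx": 202.5, "ty": 31.5, "tz": -74, "ax": 0, "ay": 0, "az": -17.3}]'

```text
time_s: 6.15
ee_pos: [0.5064, 0.1949, 0.0762]
orientation: [-0.0, 0.41, 0.912, 0.001]
wrist_force: [0.1, -0.5, 0.5]
finger_gap: 0.0232
finger_force: 39.3
```

```bash
python3 go.py .5068 .193 .03 41.5
```

```text
t 6.15 pos [0.5064 0.1949 0.0762] gap 0.0232 F 39.3 j7 0.1
  txyz [-1.7 -1.  46.2] rot [[0.1, -0.1, 0.1], [0.1, 0.1, -179.9]]
```

Call:
move_arm --deltas '[{"tx": -1, "ty": -0.5, "tz": 8, "ax": 0, "ay": 0, "az": 0}, {"tx": -1, "ty": -0.5, "tz": 20, "ax": 0, "ay": 0, "az": 0}, {"tx": -1, "ty": -0.5, "tz": 32, "ax": 0, "ay": 0, "az": 0}, {"tx": -1, "ty": -0.5, "tz": 44, "ax": 0, "ay": 0, "az": 0}, {"tx": -1, "ty": -0.5, "tz": 52, "ax": 0, "ay": 0, "az": 0}, {"tx": -1, "ty": -0.5, "tz": 56, "ax": 0, "ay": 0, "az": 0}, {"tx": -1, "ty": -0.5, "tz": 56, "ax": 0, "ay": 0, "az": 0}, {"tx": -1, "ty": -0.5, "tz": 56, "ax": 0, "ay": 0, "az": 0}, {"tx": -1, "ty": -0.5, "tz": 56, "ax": 0, "ay": 0, "az": 0}, {"tx": -1, "ty": -0.5, "tz": 56, "ax": 0, "ay": 0, "az": 0}]'

```text
time_s: 7.15
ee_pos: [0.5074, 0.192, 0.0208]
orientation: [0.0, 0.41, 0.912, 0.0]
wrist_force: [0.0, 0.5, -0.6]
finger_gap: 0.0232
finger_force: 39.3
```

```bash
python3 go.py .5068 .193 .008 41.5
```

```text
t 7.15 pos [0.5074 0.192  0.0208] gap 0.0232 F 39.3 j7 0.09
  txyz [ 1.1  0.2 12.8] rot [[0.1, 0.0, 0.0], [-0.0, 0.1, -180.0]]
```

Call:
move_arm --deltas '[{"tx": 1, "ty": 0, "tz": 4, "ax": 0, "ay": 0, "az": 0}, {"tx": 1, "ty": 0, "tz": 8, "ax": 0, "ay": 0, "az": 0}, {"tx": 1, "ty": 0, "tz": 11, "ax": 0, "ay": 0, "az": 0}, {"tx": 1, "ty": 0, "tz": 12.8, "ax": 0, "ay": 0, "az": 0}, {"tx": 1, "ty": 0, "tz": 12.8, "ax": 0, "ay": 0, "az": 0}, {"tx": 1, "ty": 0, "tz": 12.8, "ax": 0, "ay": 0, "az": 0}, {"tx": 1, "ty": 0, "tz": 12.8, "ax": 0, "ay": 0, "az": 0}, {"tx": 1, "ty": 0, "tz": 12.8, "ax": 0, "ay": 0, "az": 0}, {"tx": 1, "ty": 0, "tz": 12.8, "ax": 0, "ay": 0, "az": 0}, {"tx": 1, "ty": 0, "tz": 12.8, "ax": 0, "ay": 0, "az": 0}]'

```text
time_s: 8.15
ee_pos: [0.5062, 0.1926, 0.0075]
orientation: [-0.0, 0.41, 0.912, -0.0]
wrist_force: [-1.3, -0.2, 2.6]
finger_gap: 0.0232
finger_force: 39.6
```

Call:
move_arm --deltas '[{"tx": 0, "ty": 0, "tz": 0, "ax": 0, "ay": 0, "az": 0}, {"tx": 0, "ty": 0, "tz": 0, "ax": 0, "ay": 0, "az": 0}, {"tx": 0, "ty": 0, "tz": 0, "ax": 0, "ay": 0, "az": 0}, {"tx": 0, "ty": 0, "tz": 0, "ax": 0, "ay": 0, "az": 0}, {"tx": 0, "ty": 0, "tz": -10, "ax": 0, "ay": 0, "az": 0}, {"tx": 0, "ty": 0, "tz": -30, "ax": 0, "ay": 0, "az": 0}, {"tx": 0, "ty": 0, "tz": -60, "ax": 0, "ay": 0, "az": 0}, {"tx": 0, "ty": 0, "tz": -90, "ax": 0, "ay": 0, "az": 0}, {"tx": 0, "ty": 0, "tz": -115, "ax": 0, "ay": 0, "az": 0}, {"tx": 0, "ty": 0, "tz": -125, "ax": 0, "ay": 0, "az": 0}]' --gripper 0.55

```text
time_s: 9.15
ee_pos: [0.5077, 0.1931, 0.1354]
orientation: [0.001, 0.411, 0.912, 0.002]
wrist_force: [0.2, 0.2, -0.4]
finger_gap: 0.0471
finger_force: 0.0
```

```bash
python3 go.py .5813 -.2135 .10 45
```

```text
t 9.15 pos [0.5077 0.1931 0.1354] gap 0.0471 F 0.0 j7 0.12
  txyz [-353.1 -214.6   34.9] rot [[0.2, 0.1, -3.5], [0.1, -0.4, 176.5]]
```

Call:
move_arm --deltas '[{"tx": -15, "ty": -9, "tz": 0, "ax": 0, "ay": 0, "az": 0}, {"tx": -45, "ty": -27, "tz": 0, "ax": 0, "ay": 0, "az": -1}, {"tx": -85, "ty": -52, "tz": 0, "ax": 0, "ay": 0, "az": -1}, {"tx": -126, "ty": -77, "tz": 0, "ax": 0, "ay": 0, "az": -2}, {"tx": -167, "ty": -102, "tz": 5, "ax": 0, "ay": 0, "az": -2}, {"tx": -208, "ty": -127, "tz": 10, "ax": 0, "ay": 0, "az": -3}, {"tx": -249, "ty": -152, "tz": 18, "ax": 0, "ay": 0, "az": -3}, {"tx": -290, "ty": -177, "tz": 25, "ax": 0, "ay": 0, "az": -3}, {"tx": -325, "ty": -198, "tz": 30, "ax": 0, "ay": 0, "az": -3.5}, {"tx": -345, "ty": -210, "tz": 35, "ax": 0, "ay": 0, "az": -3.5}]' --gripper 0.68

```text
time_s: 10.15
ee_pos: [0.5771, -0.2103, 0.0966]
orientation: [0.0, 0.385, 0.923, -0.001]
wrist_force: [-0.5, 1.1, 0.2]
finger_gap: 0.058
finger_force: 0.0
```

Call:
move_arm --deltas '[{"tx": -7, "ty": -4, "tz": 6, "ax": 0, "ay": 0, "az": 0}, {"tx": -8, "ty": -5, "tz": 12, "ax": 0, "ay": 0, "az": 0}, {"tx": -8, "ty": -5, "tz": 20, "ax": 0, "ay": 0, "az": 0}, {"tx": -8, "ty": -5, "tz": 20, "ax": 0, "ay": 0, "az": 0}, {"tx": -8, "ty": -5, "tz": 20, "ax": 0, "ay": 0, "az": 0}, {"tx": -8, "ty": -5, "tz": 20, "ax": 0, "ay": 0, "az": 0}, {"tx": -8, "ty": -5, "tz": 20, "ax": 0, "ay": 0, "az": 0}, {"tx": -8, "ty": -5, "tz": 20, "ax": 0, "ay": 0, "az": 0}, {"tx": -8, "ty": -5, "tz": 20, "ax": 0, "ay": 0, "az": 0}, {"tx": -8, "ty": -5, "tz": 20, "ax": 0, "ay": 0, "az": 0}]'

```text
time_s: 11.15
ee_pos: [0.5802, -0.2141, 0.0776]
orientation: [0.0, 0.382, 0.924, 0.0]
wrist_force: [-0.5, 0.4, -0.4]
finger_gap: 0.0578
finger_force: 0.0
```

Run:
```python
from go import *
s=load('side0')
go(.5808,-.2145,.020,45)
# side check of collet: top ellipse rows
x0,y0=400,270
H=bright(s,195)[y0:y0+45,x0:x0+35]
for r in H[::1][:40]: print(''.join('#' if v else '.' for v in r))
t=.047;print('top->side px',proj(s,[[.5808,-.2145,.047],[.5808,-.2145,0]]))
```

```text
t 11.15 pos [ 0.5802 -0.2141  0.0776] gap 0.0578 F 0.0 j7 0.77
  txyz [-0.7  0.1 57.6] rot [[0.0, 0.0, 0.0], [-0.0, 0.0, -180.0]]
...................................
...................................
...................................
...................................
...................................
...................................
...................................
...................................
............#########..............
...........############............
.........###############...........
.........#######..#######..........
.........######.....######.........
.........######.....######.........
.........#######....#######........
..........################.........
...........##############..........
.............###########...........
...............#####...............
...................................
...................................
...................................
...................................
...................................
...................................
...................................
...................................
...................................
...................................
...................................
...................................
...................................
...................................
...................................
...................................
...................................
...................................
...................................
...................................
...................................
top->side px [[416.58495718 282.44480799]
 [414.09066493 301.05967375]]
```

Call:
move_arm --deltas '[{"tx": -0.5, "ty": 0, "tz": 8, "ax": 0, "ay": 0, "az": 0}, {"tx": -0.5, "ty": 0, "tz": 20, "ax": 0, "ay": 0, "az": 0}, {"tx": -0.5, "ty": 0, "tz": 33, "ax": 0, "ay": 0, "az": 0}, {"tx": -0.5, "ty": 0, "tz": 45, "ax": 0, "ay": 0, "az": 0}, {"tx": -0.5, "ty": 0, "tz": 54, "ax": 0, "ay": 0, "az": 0}, {"tx": -0.5, "ty": 0, "tz": 57.5, "ax": 0, "ay": 0, "az": 0}, {"tx": -0.5, "ty": 0, "tz": 57.5, "ax": 0, "ay": 0, "az": 0}, {"tx": -0.5, "ty": 0, "tz": 57.5, "ax": 0, "ay": 0, "az": 0}, {"tx": -0.5, "ty": 0, "tz": 57.5, "ax": 0, "ay": 0, "az": 0}, {"tx": -0.5, "ty": 0, "tz": 57.5, "ax": 0, "ay": 0, "az": 0}]'

```text
time_s: 12.15
ee_pos: [0.5809, -0.2145, 0.0205]
orientation: [0.001, 0.382, 0.924, 0.0]
wrist_force: [-0.4, 1.3, -0.9]
finger_gap: 0.0582
finger_force: 0.0
```

Call:
move_arm --deltas '[{"tx": 0, "ty": 0, "tz": 0, "ax": 0, "ay": 0, "az": 0}, {"tx": 0, "ty": 0, "tz": 0, "ax": 0, "ay": 0, "az": 0}, {"tx": 0, "ty": 0, "tz": 0, "ax": 0, "ay": 0, "az": 0}, {"tx": 0, "ty": 0, "tz": 0, "ax": 0, "ay": 0, "az": 0}, {"tx": 0, "ty": 0, "tz": 0, "ax": 0, "ay": 0, "az": 0}, {"tx": 0, "ty": 0, "tz": 0, "ax": 0, "ay": 0, "az": 0}, {"tx": 0, "ty": 0, "tz": 0, "ax": 0, "ay": 0, "az": 0}, {"tx": 0, "ty": 0, "tz": 0, "ax": 0, "ay": 0, "az": 0}, {"tx": 0, "ty": 0, "tz": 0, "ax": 0, "ay": 0, "az": 0}, {"tx": 0, "ty": 0, "tz": 0, "ax": 0, "ay": 0, "az": 0}]' --gripper 0

```text
time_s: 13.15
ee_pos: [0.5807, -0.2145, 0.0204]
orientation: [0.0, 0.382, 0.924, 0.0]
wrist_force: [-0.6, 0.3, 5.5]
finger_gap: 0.0311
finger_force: 39.5
```

Call:
move_arm --deltas '[{"tx": 0, "ty": 0, "tz": -6, "ax": 0, "ay": 0, "az": 0}, {"tx": 0, "ty": 0, "tz": -16, "ax": 0, "ay": 0, "az": 0}, {"tx": 0, "ty": 0, "tz": -30, "ax": 0, "ay": 0, "az": 0}, {"tx": 0, "ty": 0, "tz": -45, "ax": 0, "ay": 0, "az": 0}, {"tx": 0, "ty": 0, "tz": -60, "ax": 0, "ay": 0, "az": 0}, {"tx": 0, "ty": 0, "tz": -75, "ax": 0, "ay": 0, "az": 0}, {"tx": 0, "ty": 0, "tz": -85, "ax": 0, "ay": 0, "az": 0}, {"tx": 0, "ty": 0, "tz": -90, "ax": 0, "ay": 0, "az": 0}, {"tx": 0, "ty": 0, "tz": -90, "ax": 0, "ay": 0, "az": 0}, {"tx": 0, "ty": 0, "tz": -90, "ax": 0, "ay": 0, "az": 0}]'

```text
time_s: 14.15
ee_pos: [0.5801, -0.2143, 0.1096]
orientation: [-0.0, 0.382, 0.924, -0.0]
wrist_force: [-0.1, 0.0, -1.3]
finger_gap: 0.0314
finger_force: 39.7
```

Run:
```python
from go import *
go(.5613,.347,.11,60)
s=snap('side','s2'); a=s['img'][160:340,320:520]; cv2.imwrite('pics/s2c.png',cv2.cvtColor(cv2.resize(a,None,fx=3,fy=3,interpolation=cv2.INTER_CUBIC),cv2.COLOR_RGB2BGR))
```

```text
t 14.15 pos [ 0.5801 -0.2143  0.1096] gap 0.0314 F 39.7 j7 0.79
  txyz [ 4.100e+02  3.839e+02 -3.000e-01] rot [[-0.0, -0.0, -15.0], [-0.1, 0.0, 165.0]]
```

View pics/s2c.png

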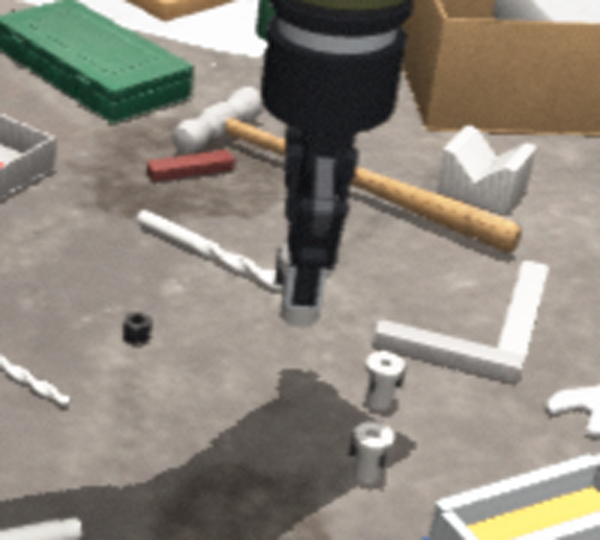

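The collet is held upright at crop (302,290), and its small neighbours are undisturbed. Carrying it to yellow.

Call:
move_arm --deltas '[{"tx": 12, "ty": 11, "tz": 0, "ax": 0, "ay": 0, "az": 0}, {"tx": 36, "ty": 33, "tz": 0, "ax": 0, "ay": 0, "az": -1}, {"tx": 66, "ty": 62, "tz": 0, "ax": 0, "ay": 0, "az": -2}, {"tx": 97, "ty": 91, "tz": 0, "ax": 0, "ay": 0, "az": -4}, {"tx": 128, "ty": 120, "tz": 0, "ax": 0, "ay": 0, "az": -6}, {"tx": 159, "ty": 149, "tz": 0, "ax": 0, "ay": 0, "az": -8}, {"tx": 190, "ty": 178, "tz": 0, "ax": 0, "ay": 0, "az": -10}, {"tx": 221, "ty": 207, "tz": 0, "ax": 0, "ay": 0, "az": -12}, {"tx": 252, "ty": 236, "tz": 0, "ax": 0, "ay": 0, "az": -14}, {"tx": 283, "ty": 265, "tz": 0, "ax": 0, "ay": 0, "az": -15}]'

```text
time_s: 15.2
ee_pos: [0.566, 0.1762, 0.1095]
orientation: [-0.001, 0.257, 0.966, 0.0]
wrist_force: [0.7, 0.4, -0.5]
finger_gap: 0.0309
finger_force: 39.7
```

```bash
python3 go.py .5613 .347 .11 60
```

```text
t 15.2 pos [0.566  0.1762 0.1095] gap 0.0309 F 39.7 j7 0.4
  txyz [ 88.9 145.9  -0.4] rot [[-0.0, -0.1, 0.2], [0.1, -0.0, -179.8]]
```

Call:
move_arm --deltas '[{"tx": 22, "ty": 36, "tz": 0, "ax": 0, "ay": 0, "az": 0}, {"tx": 43, "ty": 70, "tz": 0, "ax": 0, "ay": 0, "az": 0}, {"tx": 62, "ty": 102, "tz": 0, "ax": 0, "ay": 0, "az": 0}, {"tx": 76, "ty": 125, "tz": 0, "ax": 0, "ay": 0, "az": 0}, {"tx": 85, "ty": 140, "tz": 4, "ax": 0, "ay": 0, "az": 0}, {"tx": 89, "ty": 146, "tz": 14, "ax": 0, "ay": 0, "az": 0}, {"tx": 89, "ty": 146, "tz": 28, "ax": 0, "ay": 0, "az": 0}, {"tx": 89, "ty": 146, "tz": 40, "ax": 0, "ay": 0, "az": 0}, {"tx": 89, "ty": 146, "tz": 48, "ax": 0, "ay": 0, "az": 0}, {"tx": 89, "ty": 146, "tz": 50, "ax": 0, "ay": 0, "az": 0}]'

```text
time_s: 16.2
ee_pos: [0.5629, 0.3417, 0.0582]
orientation: [-0.001, 0.259, 0.966, -0.002]
wrist_force: [0.2, -1.3, -0.2]
finger_gap: 0.0311
finger_force: 39.7
```

Call:
move_arm --deltas '[{"tx": 0, "ty": 0, "tz": 4, "ax": 0, "ay": 0, "az": 0}, {"tx": 0, "ty": 0, "tz": 10, "ax": 0, "ay": 0, "az": 0}, {"tx": 0, "ty": 0, "tz": 15, "ax": 0, "ay": 0, "az": 0}, {"tx": 0, "ty": 0, "tz": 18, "ax": 0, "ay": 0, "az": 0}, {"tx": 0, "ty": 0, "tz": 20, "ax": 0, "ay": 0, "az": 0}, {"tx": 0, "ty": 0, "tz": 20, "ax": 0, "ay": 0, "az": 0}, {"tx": 0, "ty": 0, "tz": 20, "ax": 0, "ay": 0, "az": 0}, {"tx": 0, "ty": 0, "tz": 20, "ax": 0, "ay": 0, "az": 0}, {"tx": 0, "ty": 0, "tz": 20, "ax": 0, "ay": 0, "az": 0}, {"tx": 0, "ty": 0, "tz": 20, "ax": 0, "ay": 0, "az": 0}]'

```text
time_s: 17.2
ee_pos: [0.5633, 0.3441, 0.0401]
orientation: [0.0, 0.258, 0.966, 0.0]
wrist_force: [-0.6, -0.6, -0.9]
finger_gap: 0.0309
finger_force: 39.7
```

```bash
python3 go.py .5613 .347 .0255 60
```

```text
t 17.2 pos [0.5633 0.3441 0.0401] gap 0.0309 F 39.7 j7 0.2
  txyz [ 3.2  1.5 14.6] rot [[0.0, 0.0, 0.0], [-0.0, 0.0, -180.0]]
```

Call:
move_arm --deltas '[{"tx": 3, "ty": 1.5, "tz": 4, "ax": 0, "ay": 0, "az": 0}, {"tx": 3, "ty": 1.5, "tz": 8, "ax": 0, "ay": 0, "az": 0}, {"tx": 3, "ty": 1.5, "tz": 11, "ax": 0, "ay": 0, "az": 0}, {"tx": 3, "ty": 1.5, "tz": 13, "ax": 0, "ay": 0, "az": 0}, {"tx": 3, "ty": 1.5, "tz": 14, "ax": 0, "ay": 0, "az": 0}, {"tx": 3, "ty": 1.5, "tz": 14.5, "ax": 0, "ay": 0, "az": 0}, {"tx": 3, "ty": 1.5, "tz": 14.5, "ax": 0, "ay": 0, "az": 0}, {"tx": 3, "ty": 1.5, "tz": 14.5, "ax": 0, "ay": 0, "az": 0}, {"tx": 3, "ty": 1.5, "tz": 14.5, "ax": 0, "ay": 0, "az": 0}, {"tx": 3, "ty": 1.5, "tz": 14.5, "ax": 0, "ay": 0, "az": 0}]'

```text
time_s: 18.2
ee_pos: [0.5615, 0.3469, 0.0255]
orientation: [0.0, 0.258, 0.966, 0.0]
wrist_force: [0.8, -0.2, -1.4]
finger_gap: 0.0314
finger_force: 39.7
```

Call:
move_arm --deltas '[{"tx": 0, "ty": 0, "tz": 0, "ax": 0, "ay": 0, "az": 0}, {"tx": 0, "ty": 0, "tz": 0, "ax": 0, "ay": 0, "az": 0}, {"tx": 0, "ty": 0, "tz": 0, "ax": 0, "ay": 0, "az": 0}, {"tx": 0, "ty": 0, "tz": 0, "ax": 0, "ay": 0, "az": 0}, {"tx": 0, "ty": 0, "tz": 0, "ax": 0, "ay": 0, "az": 0}, {"tx": 0, "ty": 0, "tz": -10, "ax": 0, "ay": 0, "az": 0}, {"tx": 0, "ty": 0, "tz": -30, "ax": 0, "ay": 0, "az": 0}, {"tx": 0, "ty": 0, "tz": -60, "ax": 0, "ay": 0, "az": 0}, {"tx": 0, "ty": 0, "tz": -90, "ax": 0, "ay": 0, "az": 0}, {"tx": 0, "ty": 0, "tz": -110, "ax": 0, "ay": 0, "az": 0}]' --gripper 0.6

```text
time_s: 19.2
ee_pos: [0.5623, 0.3475, 0.1386]
orientation: [0.001, 0.259, 0.966, 0.001]
wrist_force: [0.3, -0.0, -0.8]
finger_gap: 0.0513
finger_force: 0.0
```

```bash
python3 go.py .4655 -.0577 .10 9.8
```

```text
t 19.2 pos [0.5623 0.3475 0.1386] gap 0.0513 F 0.0 j7 0.23
  txyz [-118.5 -399.5   37.5] rot [[0.2, -0.0, 50.2], [0.0, 0.3, -129.8]]
```

Next, the short drill.

Call:
move_arm --deltas '[{"tx": -4, "ty": -13, "tz": -8, "ax": 0, "ay": 0, "az": 2}, {"tx": -13, "ty": -44, "tz": -8, "ax": 0, "ay": 0, "az": 7}, {"tx": -26, "ty": -88, "tz": -8, "ax": 0, "ay": 0, "az": 13}, {"tx": -39, "ty": -132, "tz": -8, "ax": 0, "ay": 0, "az": 19}, {"tx": -52, "ty": -176, "tz": -4, "ax": 0, "ay": 0, "az": 25}, {"tx": -65, "ty": -220, "tz": 2, "ax": 0, "ay": 0, "az": 31}, {"tx": -78, "ty": -264, "tz": 10, "ax": 0, "ay": 0, "az": 37}, {"tx": -91, "ty": -308, "tz": 20, "ax": 0, "ay": 0, "az": 43}, {"tx": -104, "ty": -350, "tz": 30, "ax": 0, "ay": 0, "az": 48}, {"tx": -113, "ty": -380, "tz": 36, "ax": 0, "ay": 0, "az": 50}]' --gripper 0.5

```text
time_s: 20.2
ee_pos: [0.4667, -0.043, 0.099]
orientation: [-0.0, 0.646, 0.764, -0.002]
wrist_force: [-0.7, -0.5, 0.7]
finger_gap: 0.0427
finger_force: 0.0
```

```bash
python3 go.py .4655 -.0577 .04 9.8
```

```text
t 20.2 pos [ 0.4667 -0.043   0.099 ] gap 0.0427 F 0.0 j7 0.06
  txyz [-14.2  -3.5  59. ] rot [[-0.2, 0.1, -0.2], [0.1, 0.3, 179.8]]
```

Call:
move_arm --deltas '[{"tx": -8, "ty": -2, "tz": 8, "ax": 0, "ay": 0, "az": 0}, {"tx": -14, "ty": -3, "tz": 22, "ax": 0, "ay": 0, "az": 0}, {"tx": -14, "ty": -3, "tz": 37, "ax": 0, "ay": 0, "az": 0}, {"tx": -14, "ty": -3, "tz": 50, "ax": 0, "ay": 0, "az": 0}, {"tx": -14, "ty": -3, "tz": 59, "ax": 0, "ay": 0, "az": 0}, {"tx": -14, "ty": -3, "tz": 59, "ax": 0, "ay": 0, "az": 0}, {"tx": -14, "ty": -3, "tz": 59, "ax": 0, "ay": 0, "az": 0}, {"tx": -14, "ty": -3, "tz": 59, "ax": 0, "ay": 0, "az": 0}, {"tx": -14, "ty": -3, "tz": 59, "ax": 0, "ay": 0, "az": 0}, {"tx": -14, "ty": -3, "tz": 59, "ax": 0, "ay": 0, "az": 0}]'

```text
time_s: 21.2
ee_pos: [0.4693, -0.0532, 0.0409]
orientation: [0.0, 0.643, 0.766, 0.0]
wrist_force: [0.6, 0.1, 0.0]
finger_gap: 0.0426
finger_force: 0.0
```

```bash
python3 go.py .4655 -.0577 .0015 9.8
```

```text
t 21.2 pos [ 0.4693 -0.0532  0.0409] gap 0.0426 F 0.0 j7 0.07
  txyz [-3.8 -4.6 39.4] rot [[0.0, 0.0, 0.2], [-0.0, 0.1, -179.8]]
```

Call:
move_arm --deltas '[{"tx": -2, "ty": -2.5, "tz": 5, "ax": 0, "ay": 0, "az": 0}, {"tx": -4, "ty": -4.5, "tz": 14, "ax": 0, "ay": 0, "az": 0}, {"tx": -4, "ty": -4.5, "tz": 24, "ax": 0, "ay": 0, "az": 0}, {"tx": -4, "ty": -4.5, "tz": 33, "ax": 0, "ay": 0, "az": 0}, {"tx": -4, "ty": -4.5, "tz": 39, "ax": 0, "ay": 0, "az": 0}, {"tx": -4, "ty": -4.5, "tz": 39, "ax": 0, "ay": 0, "az": 0}, {"tx": -4, "ty": -4.5, "tz": 39, "ax": 0, "ay": 0, "az": 0}, {"tx": -4, "ty": -4.5, "tz": 39, "ax": 0, "ay": 0, "az": 0}, {"tx": -4, "ty": -4.5, "tz": 39, "ax": 0, "ay": 0, "az": 0}, {"tx": -4, "ty": -4.5, "tz": 39, "ax": 0, "ay": 0, "az": 0}]'

```text
time_s: 22.2
ee_pos: [0.4653, -0.0578, 0.0012]
orientation: [-0.0, 0.643, 0.766, -0.0]
wrist_force: [-0.3, 0.2, -0.3]
finger_gap: 0.0429
finger_force: 0.0
```

Call:
move_arm --deltas '[{"tx": 0, "ty": 0, "tz": 0, "ax": 0, "ay": 0, "az": 0}, {"tx": 0, "ty": 0, "tz": 0, "ax": 0, "ay": 0, "az": 0}, {"tx": 0, "ty": 0, "tz": 0, "ax": 0, "ay": 0, "az": 0}, {"tx": 0, "ty": 0, "tz": 0, "ax": 0, "ay": 0, "az": 0}, {"tx": 0, "ty": 0, "tz": 0, "ax": 0, "ay": 0, "az": 0}, {"tx": 0, "ty": 0, "tz": 0, "ax": 0, "ay": 0, "az": 0}, {"tx": 0, "ty": 0, "tz": 0, "ax": 0, "ay": 0, "az": 0}, {"tx": 0, "ty": 0, "tz": 0, "ax": 0, "ay": 0, "az": 0}, {"tx": 0, "ty": 0, "tz": 0, "ax": 0, "ay": 0, "az": 0}, {"tx": 0, "ty": 0, "tz": 0, "ax": 0, "ay": 0, "az": 0}]' --gripper 0 --squeeze 40

```text
time_s: 23.2
ee_pos: [0.4654, -0.0578, 0.0016]
orientation: [0.0, 0.643, 0.766, 0.0]
wrist_force: [0.4, 0.2, 5.6]
finger_gap: 0.0071
finger_force: 40.3
```

```bash
python3 go.py .589 .2098 .10 11.5
```

```text
t 23.2 pos [ 0.4654 -0.0578  0.0016] gap 0.0071 F 40.3 j7 -0.37
  txyz [242.  168.4 -98.3] rot [[0.0, -0.0, -1.5], [-0.0, -0.0, 178.5]]
```

Call:
move_arm --deltas '[{"tx": 0, "ty": 0, "tz": -10, "ax": 0, "ay": 0, "az": 0}, {"tx": 0, "ty": 0, "tz": -30, "ax": 0, "ay": 0, "az": 0}, {"tx": 14, "ty": 10, "tz": -60, "ax": 0, "ay": 0, "az": 0}, {"tx": 40, "ty": 28, "tz": -85, "ax": 0, "ay": 0, "az": -1}, {"tx": 73, "ty": 51, "tz": -98, "ax": 0, "ay": 0, "az": -1.5}, {"tx": 108, "ty": 75, "tz": -98, "ax": 0, "ay": 0, "az": -1.5}, {"tx": 143, "ty": 99, "tz": -98, "ax": 0, "ay": 0, "az": -1.5}, {"tx": 178, "ty": 124, "tz": -98, "ax": 0, "ay": 0, "az": -1.5}, {"tx": 208, "ty": 145, "tz": -98, "ax": 0, "ay": 0, "az": -1.5}, {"tx": 230, "ty": 160, "tz": -98, "ax": 0, "ay": 0, "az": -1.5}]'

```text
time_s: 24.2
ee_pos: [0.5831, 0.1996, 0.1]
orientation: [-0.0, 0.632, 0.775, 0.001]
wrist_force: [-0.2, -0.5, -0.2]
finger_gap: 0.0072
finger_force: 39.7
```

Call:
move_arm --deltas '[{"tx": 8, "ty": 6, "tz": 0, "ax": 0, "ay": 0, "az": 0}, {"tx": 10, "ty": 7, "tz": 8, "ax": 0, "ay": 0, "az": 0}, {"tx": 10, "ty": 7, "tz": 20, "ax": 0, "ay": 0, "az": 0}, {"tx": 10, "ty": 7, "tz": 34, "ax": 0, "ay": 0, "az": 0}, {"tx": 10, "ty": 7, "tz": 46, "ax": 0, "ay": 0, "az": 0}, {"tx": 10, "ty": 7, "tz": 50, "ax": 0, "ay": 0, "az": 0}, {"tx": 10, "ty": 7, "tz": 50, "ax": 0, "ay": 0, "az": 0}, {"tx": 10, "ty": 7, "tz": 50, "ax": 0, "ay": 0, "az": 0}, {"tx": 10, "ty": 7, "tz": 50, "ax": 0, "ay": 0, "az": 0}, {"tx": 10, "ty": 7, "tz": 50, "ax": 0, "ay": 0, "az": 0}]'

```text
time_s: 25.2
ee_pos: [0.588, 0.2079, 0.0501]
orientation: [0.0, 0.632, 0.775, 0.001]
wrist_force: [-0.4, -0.4, -0.3]
finger_gap: 0.0071
finger_force: 39.7
```

Run:
```python
from go import *
go(.589,.2098,.0065,11.5)
s=snap('side','s3'); a=s['img'][130:280,190:390]; cv2.imwrite('pics/s3c.png',cv2.cvtColor(cv2.resize(a,None,fx=4,fy=4,interpolation=cv2.INTER_CUBIC),cv2.COLOR_RGB2BGR))
```

```text
t 25.2 pos [0.588  0.2079 0.0501] gap 0.0071 F 39.7 j7 -0.55
  txyz [ 1.7  1.3 43.6] rot [[0.1, -0.0, 0.0], [0.0, 0.1, -180.0]]
```

View pics/s3c.png

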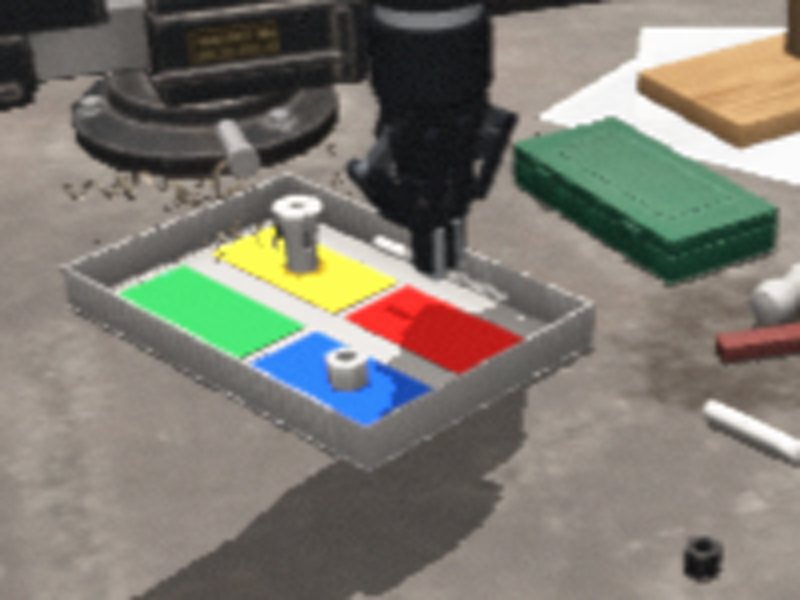

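The nut stands on blue (crop 347,370), the collet is upright on yellow (300,235), and the drill is held over red, level. Lowering it.

Call:
move_arm --deltas '[{"tx": 1.5, "ty": 1, "tz": 8, "ax": 0, "ay": 0, "az": 0}, {"tx": 1.5, "ty": 1, "tz": 18, "ax": 0, "ay": 0, "az": 0}, {"tx": 1.5, "ty": 1, "tz": 28, "ax": 0, "ay": 0, "az": 0}, {"tx": 1.5, "ty": 1, "tz": 36, "ax": 0, "ay": 0, "az": 0}, {"tx": 1.5, "ty": 1, "tz": 41, "ax": 0, "ay": 0, "az": 0}, {"tx": 1.5, "ty": 1, "tz": 43, "ax": 0, "ay": 0, "az": 0}, {"tx": 1.5, "ty": 1, "tz": 43.2, "ax": 0, "ay": 0, "az": 0}, {"tx": 1.5, "ty": 1, "tz": 43.2, "ax": 0, "ay": 0, "az": 0}, {"tx": 1.5, "ty": 1, "tz": 43.2, "ax": 0, "ay": 0, "az": 0}, {"tx": 1.5, "ty": 1, "tz": 43.2, "ax": 0, "ay": 0, "az": 0}]'

```text
time_s: 26.25
ee_pos: [0.5877, 0.2091, 0.0067]
orientation: [-0.0, 0.632, 0.775, -0.001]
wrist_force: [-2.2, -1.1, 5.9]
finger_gap: 0.007
finger_force: 40.4
```

```bash
python3 go.py .589 .2098 .0065 11.5
```

```text
t 26.25 pos [0.5877 0.2091 0.0067] gap 0.007 F 40.4 j7 -0.57
  txyz [0.5 1.4 0.2] rot [[-0.1, 0.0, 0.0], [-0.1, -0.1, -180.0]]
```

Call:
move_arm --deltas '[{"tx": 0, "ty": 1, "tz": -0.5, "ax": 0, "ay": 0, "az": 0}, {"tx": 0, "ty": 1, "tz": -0.5, "ax": 0, "ay": 0, "az": 0}, {"tx": 0, "ty": 1, "tz": -0.5, "ax": 0, "ay": 0, "az": 0}, {"tx": 0, "ty": 1, "tz": -0.5, "ax": 0, "ay": 0, "az": 0}, {"tx": 0, "ty": 1, "tz": -1, "ax": 0, "ay": 0, "az": 0}, {"tx": 0, "ty": 1, "tz": -12, "ax": 0, "ay": 0, "az": 0}, {"tx": 0, "ty": 1, "tz": -35, "ax": 0, "ay": 0, "az": 0}, {"tx": 0, "ty": 1, "tz": -65, "ax": 0, "ay": 0, "az": 0}, {"tx": 0, "ty": 1, "tz": -95, "ax": 0, "ay": 0, "az": 0}, {"tx": 0, "ty": 1, "tz": -115, "ax": 0, "ay": 0, "az": 0}]' --gripper 0.4

```text
time_s: 27.25
ee_pos: [0.5902, 0.21, 0.1243]
orientation: [0.001, 0.632, 0.775, 0.001]
wrist_force: [0.2, 0.3, 0.2]
finger_gap: 0.034
finger_force: 0.0
```

```bash
python3 go.py .536 -.366 .12 75.1
```

```text
t 27.25 pos [0.5902 0.21   0.1243] gap 0.034 F 0.0 j7 -0.52
  txyz [-553.6 -168.3    3.3] rot [[0.2, 0.1, -63.6], [0.1, -0.2, 116.4]]
```

Call:
move_arm --deltas '[{"tx": -13, "ty": -4, "tz": 0, "ax": 0, "ay": 0, "az": -2}, {"tx": -42, "ty": -13, "tz": 0, "ax": 0, "ay": 0, "az": -6}, {"tx": -82, "ty": -25, "tz": 0, "ax": 0, "ay": 0, "az": -11}, {"tx": -124, "ty": -38, "tz": 0, "ax": 0, "ay": 0, "az": -17}, {"tx": -166, "ty": -50, "tz": 0, "ax": 0, "ay": 0, "az": -23}, {"tx": -208, "ty": -63, "tz": 0, "ax": 0, "ay": 0, "az": -29}, {"tx": -250, "ty": -76, "tz": 0, "ax": 0, "ay": 0, "az": -35}, {"tx": -292, "ty": -89, "tz": 0, "ax": 0, "ay": 0, "az": -41}, {"tx": -334, "ty": -101, "tz": 0, "ax": 0, "ay": 0, "az": -47}, {"tx": -376, "ty": -114, "tz": 0, "ax": 0, "ay": 0, "az": -53}]' --gripper 0.6

```text
time_s: 28.25
ee_pos: [0.5527, -0.1838, 0.1222]
orientation: [0.001, 0.218, 0.976, -0.0]
wrist_force: [1.8, 0.2, 0.0]
finger_gap: 0.0509
finger_force: 0.0
```

```bash
python3 go.py .536 -.366 .12 75.1
```

```text
t 28.25 pos [ 0.5527 -0.1838  0.1222] gap 0.0509 F 0.0 j7 0.74
  txyz [ -62.5 -172.     2.3] rot [[-0.0, 0.1, -10.3], [0.1, 0.0, 169.7]]
```

Call:
move_arm --deltas '[{"tx": -14, "ty": -39, "tz": 0, "ax": 0, "ay": 0, "az": -3}, {"tx": -27, "ty": -76, "tz": 0, "ax": 0, "ay": 0, "az": -6}, {"tx": -40, "ty": -110, "tz": 0, "ax": 0, "ay": 0, "az": -9}, {"tx": -50, "ty": -138, "tz": 2, "ax": 0, "ay": 0, "az": -10}, {"tx": -58, "ty": -158, "tz": 2, "ax": 0, "ay": 0, "az": -10}, {"tx": -61, "ty": -168, "tz": 10, "ax": 0, "ay": 0, "az": -10}, {"tx": -62, "ty": -171, "tz": 25, "ax": 0, "ay": 0, "az": -10}, {"tx": -62, "ty": -171, "tz": 40, "ax": 0, "ay": 0, "az": -10}, {"tx": -62, "ty": -171, "tz": 48, "ax": 0, "ay": 0, "az": -10}, {"tx": -62, "ty": -171, "tz": 50, "ax": 0, "ay": 0, "az": -10}]'

```text
time_s: 29.25
ee_pos: [0.5348, -0.3605, 0.0694]
orientation: [-0.001, 0.133, 0.991, 0.001]
wrist_force: [-0.6, 1.4, -0.3]
finger_gap: 0.051
finger_force: 0.0
```

Run:
```python
from go import *
go(.536,-.366,.0,75.1)
c=snap('top','t1'); s=snap('side','s4')
a=c['img'][190:270,150:290]; b=s['img'][270:390,400:560]
o=np.vstack([cv2.resize(a,(640,366),interpolation=cv2.INTER_CUBIC)[:366],])
cv2.imwrite('pics/t1c.png',cv2.cvtColor(o,cv2.COLOR_RGB2BGR)); cv2.imwrite('pics/s4c.png',cv2.cvtColor(cv2.resize(b,None,fx=4,fy=4,interpolation=cv2.INTER_CUBIC),cv2.COLOR_RGB2BGR))
r=(160,190,280,275)
for n,lo,hi in(('red',0,8),('yel',22,35),('grn',50,80),('blu',100,125)): print(n,blob(c,colr(c,lo,hi),r,.005))
```

```text
t 29.25 pos [ 0.5348 -0.3605  0.0694] gap 0.051 F 0.0 j7 1.19
  txyz [-2.9 -5.1 69.4] rot [[0.1, -0.2, -0.4], [-0.3, -0.1, 179.6]]
red [(974, [0.5891, 0.2104], (589.2, 210.3, 58.4, 128.6, 11.7), 101.7)]
yel [(825, [0.5597, 0.3457], (561.0, 347.6, 58.7, 128.9, 11.4), 102.7)]
grn [(981, [0.4786, 0.3309], (478.9, 330.6, 57.3, 127.2, 11.8), 101.7)]
blu [(984, [0.5067, 0.1935], (506.7, 193.3, 57.7, 127.5, 11.3), 101.5)]
```

View pics/s4c.png

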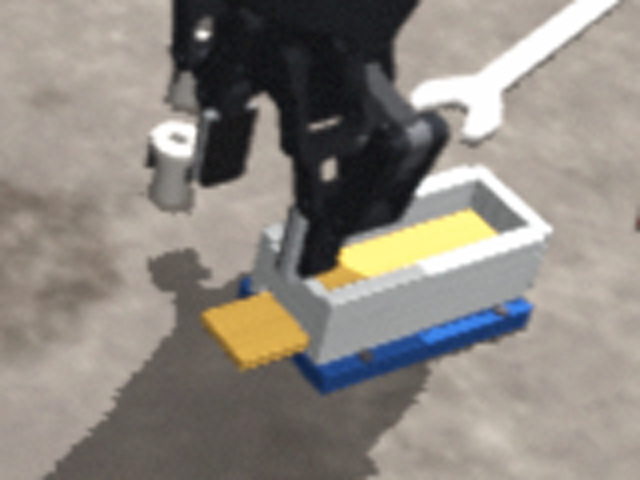

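View pics/t1c.png

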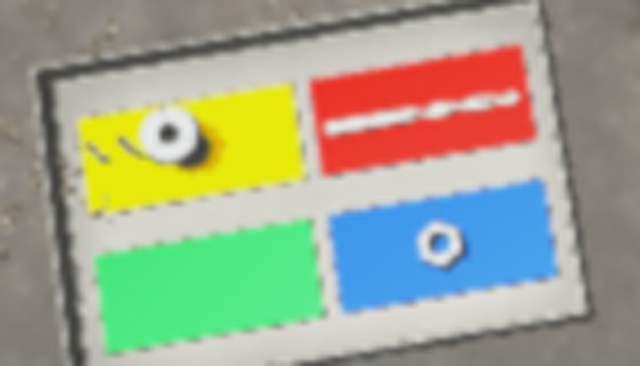

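Side crop: fingers straddle above the blank's end (255,330), clear of the gate. Top crop: drill, nut and collet all sit near their mats' middles. Going down on the blank.

Call:
move_arm --deltas '[{"tx": 0, "ty": -2, "tz": 0, "ax": 0, "ay": 0, "az": 0}, {"tx": 0, "ty": -3, "tz": 2, "ax": 0, "ay": 0, "az": 0}, {"tx": 0, "ty": -3, "tz": 8, "ax": 0, "ay": 0, "az": 0}, {"tx": 0, "ty": -3, "tz": 14, "ax": 0, "ay": 0, "az": 0}, {"tx": 0, "ty": -3, "tz": 20, "ax": 0, "ay": 0, "az": 0}, {"tx": 0, "ty": -3, "tz": 20, "ax": 0, "ay": 0, "az": 0}, {"tx": 0, "ty": -3, "tz": 20, "ax": 0, "ay": 0, "az": 0}, {"tx": 0, "ty": -3, "tz": 20, "ax": 0, "ay": 0, "az": 0}, {"tx": 0, "ty": -3, "tz": 20, "ax": 0, "ay": 0, "az": 0}, {"tx": 0, "ty": -3, "tz": 20, "ax": 0, "ay": 0, "az": 0}]'

```text
time_s: 30.35
ee_pos: [0.5346, -0.3656, 0.0515]
orientation: [0.0, 0.135, 0.991, -0.0]
wrist_force: [-0.1, -0.5, 0.8]
finger_gap: 0.0511
finger_force: 0.0
```

```bash
python3 go.py .5345 -.3656 .001 75.1
```

```text
t 30.35 pos [ 0.5346 -0.3656  0.0515] gap 0.0511 F 0.0 j7 1.18
  txyz [ 0.2  0.  50.5] rot [[-0.0, 0.0, -0.6], [0.0, 0.0, 179.4]]
```

Spot on; straight down with a half-degree turn, then grip harder.

Call:
move_arm --deltas '[{"tx": 0, "ty": 0, "tz": 6, "ax": 0, "ay": 0, "az": -0.6}, {"tx": 0, "ty": 0, "tz": 16, "ax": 0, "ay": 0, "az": -0.6}, {"tx": 0, "ty": 0, "tz": 26, "ax": 0, "ay": 0, "az": -0.6}, {"tx": 0, "ty": 0, "tz": 36, "ax": 0, "ay": 0, "az": -0.6}, {"tx": 0, "ty": 0, "tz": 45, "ax": 0, "ay": 0, "az": -0.6}, {"tx": 0, "ty": 0, "tz": 50, "ax": 0, "ay": 0, "az": -0.6}, {"tx": 0, "ty": 0, "tz": 50, "ax": 0, "ay": 0, "az": -0.6}, {"tx": 0, "ty": 0, "tz": 50, "ax": 0, "ay": 0, "az": -0.6}, {"tx": 0, "ty": 0, "tz": 50, "ax": 0, "ay": 0, "az": -0.6}, {"tx": 0, "ty": 0, "tz": 50, "ax": 0, "ay": 0, "az": -0.6}]'

```text
time_s: 31.35
ee_pos: [0.5348, -0.3658, 0.0018]
orientation: [0.0, 0.129, 0.992, -0.0]
wrist_force: [-0.3, -0.3, 0.1]
finger_gap: 0.0514
finger_force: 0.0
```

Call:
move_arm --deltas '[{"tx": 0, "ty": 0, "tz": 0, "ax": 0, "ay": 0, "az": 0}, {"tx": 0, "ty": 0, "tz": 0, "ax": 0, "ay": 0, "az": 0}, {"tx": 0, "ty": 0, "tz": 0, "ax": 0, "ay": 0, "az": 0}, {"tx": 0, "ty": 0, "tz": 0, "ax": 0, "ay": 0, "az": 0}, {"tx": 0, "ty": 0, "tz": 0, "ax": 0, "ay": 0, "az": 0}, {"tx": 0, "ty": 0, "tz": 0, "ax": 0, "ay": 0, "az": 0}, {"tx": 0, "ty": 0, "tz": 0, "ax": 0, "ay": 0, "az": 0}, {"tx": 0, "ty": 0, "tz": 0, "ax": 0, "ay": 0, "az": 0}, {"tx": 0, "ty": 0, "tz": 0, "ax": 0, "ay": 0, "az": 0}, {"tx": 0, "ty": 0, "tz": 0, "ax": 0, "ay": 0, "az": 0}]' --gripper 0 --squeeze 70

```text
time_s: 32.35
ee_pos: [0.5346, -0.3658, 0.0018]
orientation: [0.0, 0.129, 0.992, -0.0]
wrist_force: [-2.0, -0.1, 6.6]
finger_gap: 0.0278
finger_force: 68.9
```

Run:
```python
from go import *
d=np.array([-.9664,.2571]); p=np.array([.5345,-.3656])+d*.085
go(*p,.001,75.1); print(env.sense()['wrist_force'])
```

```text
t 32.35 pos [ 0.5346 -0.3658  0.0018] gap 0.0278 F 68.9 j7 1.14
  txyz [85.1  0.2  0.8] rot [[-0.0, 0.0, 0.0], [-0.0, -0.0, -180.0]]
[-2.03904252 -0.12688213  6.57151013]
```

Call:
move_arm --deltas '[{"tx": 3, "ty": 0, "tz": 0, "ax": 0, "ay": 0, "az": 0}, {"tx": 9, "ty": 0, "tz": 0, "ax": 0, "ay": 0, "az": 0}, {"tx": 18, "ty": 0, "tz": 0, "ax": 0, "ay": 0, "az": 0}, {"tx": 28, "ty": 0, "tz": 0, "ax": 0, "ay": 0, "az": 0}, {"tx": 38, "ty": 0, "tz": 0, "ax": 0, "ay": 0, "az": 0}, {"tx": 48, "ty": 0, "tz": 0, "ax": 0, "ay": 0, "az": 0}, {"tx": 58, "ty": 0, "tz": 0, "ax": 0, "ay": 0, "az": 0}, {"tx": 68, "ty": 0, "tz": 0, "ax": 0, "ay": 0, "az": 0}, {"tx": 78, "ty": 0, "tz": 0, "ax": 0, "ay": 0, "az": 0}, {"tx": 85, "ty": 0, "tz": 0, "ax": 0, "ay": 0, "az": 0}]'

```text
time_s: 33.35
ee_pos: [0.4496, -0.3433, 0.0007]
orientation: [-0.002, 0.129, 0.992, 0.0]
wrist_force: [0.8, -1.2, -1.0]
finger_gap: 0.0277
finger_force: 69.0
```

Call:
move_arm --deltas '[{"tx": 5, "ty": 0, "tz": 0, "ax": 0, "ay": 0, "az": 0}, {"tx": 10, "ty": 0, "tz": 0, "ax": 0, "ay": 0, "az": 0}, {"tx": 10, "ty": 0, "tz": 0, "ax": 0, "ay": 0, "az": 0}, {"tx": 10, "ty": 0, "tz": 0, "ax": 0, "ay": 0, "az": 0}, {"tx": 10, "ty": 0, "tz": 0, "ax": 0, "ay": 0, "az": 0}, {"tx": 10, "ty": 0, "tz": 0, "ax": 0, "ay": 0, "az": 0}, {"tx": 10, "ty": 0, "tz": 0, "ax": 0, "ay": 0, "az": 0}, {"tx": 10, "ty": 0, "tz": 0, "ax": 0, "ay": 0, "az": 0}, {"tx": 10, "ty": 0, "tz": 0, "ax": 0, "ay": 0, "az": 0}, {"tx": 10, "ty": 0, "tz": 0, "ax": 0, "ay": 0, "az": 0}]'

```text
time_s: 34.35
ee_pos: [0.4427, -0.3412, 0.0013]
orientation: [0.0, 0.129, 0.992, 0.0]
wrist_force: [0.1, -0.6, -0.7]
finger_gap: 0.028
finger_force: 69.0
```

Run:
```python
from go import *
go(.446,-.342,.10,75.1); 
c=snap('top','t2'); s=snap('side','s5'); b=s['img'][270:420,380:580]
cv2.imwrite('pics/s5c.png',cv2.cvtColor(cv2.resize(b,None,fx=3,fy=3,interpolation=cv2.INTER_CUBIC),cv2.COLOR_RGB2BGR))
print(blob(c,colr(c,18,40,90),(420,180,490,290),.018,3)); print(blob(s,colr(s,10,40,90,50),(380,300,560,400),.015,3))
```

```text
t 34.35 pos [ 0.4427 -0.3412  0.0013] gap 0.028 F 69.0 j7 0.99
  txyz [ -3.4   0.1 -98.7] rot [[0.0, 0.0, 0.0], [-0.0, 0.0, -180.0]]
[(317, [0.61, -0.3908], (610.6, -390.9, 24.9, 95.0, 75.2), 165.1), (195, [0.5053, -0.3552], (498.6, -355.7, 32.5, 59.0, 73.6), 145.9), (17, [0.4328, -0.3338], (432.8, -334.0, 17.1, 5.9, 77.4), 72.9)]
[(284, [0.5132, -0.3628], (507.6, -359.7, 34.0, 45.2, 75.1), -147.9), (253, [0.6261, -0.3747], (627.4, -375.0, 13.1, 83.5, 75.1), 165.1), (144, [0.4397, -0.3354], (437.4, -336.4, 38.1, 17.9, 44.8), -136.5)]
```

View pics/s5c.png

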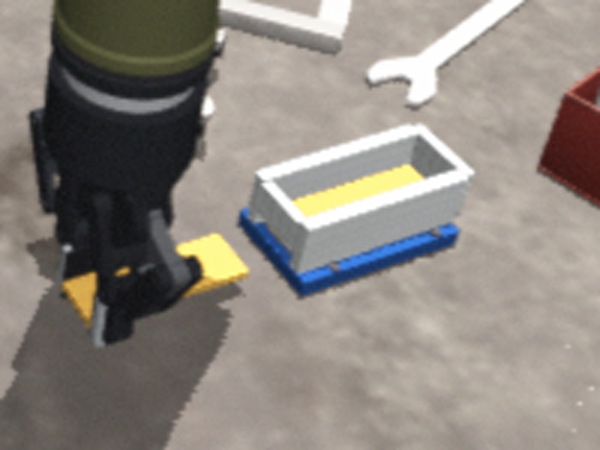

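The blank is drawn clear and level (crop 150,275), and the upper two dropped and stayed in the magazine. The fingers reach about 10 mm below the blank, so I'll set it down on the bench here and regrip it flush in the middle.

Call:
move_arm --deltas '[{"tx": 0, "ty": 0, "tz": 1, "ax": 0, "ay": 0, "az": 0}, {"tx": 0, "ty": 0, "tz": 1, "ax": 0, "ay": 0, "az": 0}, {"tx": 0, "ty": 0, "tz": 1, "ax": 0, "ay": 0, "az": 0}, {"tx": 0, "ty": 0, "tz": 1, "ax": 0, "ay": 0, "az": 0}, {"tx": 0, "ty": 0, "tz": 1, "ax": 0, "ay": 0, "az": 0}, {"tx": 0, "ty": 0, "tz": 1, "ax": 0, "ay": 0, "az": 0}, {"tx": 0, "ty": 0, "tz": -10, "ax": 0, "ay": 0, "az": 0}, {"tx": 0, "ty": 0, "tz": -35, "ax": 0, "ay": 0, "az": 0}, {"tx": 0, "ty": 0, "tz": -70, "ax": 0, "ay": 0, "az": 0}, {"tx": 0, "ty": 0, "tz": -100, "ax": 0, "ay": 0, "az": 0}]' --gripper 0.6

```text
time_s: 35.45
ee_pos: [0.4427, -0.341, 0.1033]
orientation: [0.0, 0.129, 0.992, 0.0]
wrist_force: [0.2, -0.7, 0.3]
finger_gap: 0.0511
finger_force: 0.0
```

Call:
move_arm --deltas '[{"tx": 10, "ty": 20, "tz": 0, "ax": 0, "ay": 0, "az": 0}, {"tx": 20, "ty": 40, "tz": 0, "ax": 0, "ay": 0, "az": 0}, {"tx": 20, "ty": 70, "tz": 0, "ax": 0, "ay": 0, "az": 0}, {"tx": 20, "ty": 100, "tz": 0, "ax": 0, "ay": 0, "az": 0}, {"tx": 20, "ty": 120, "tz": 0, "ax": 0, "ay": 0, "az": 0}, {"tx": 20, "ty": 130, "tz": 0, "ax": 0, "ay": 0, "az": 0}, {"tx": 20, "ty": 130, "tz": 0, "ax": 0, "ay": 0, "az": 0}, {"tx": 20, "ty": 130, "tz": 0, "ax": 0, "ay": 0, "az": 0}, {"tx": 20, "ty": 130, "tz": 0, "ax": 0, "ay": 0, "az": 0}, {"tx": 20, "ty": 130, "tz": 0, "ax": 0, "ay": 0, "az": 0}]'

```text
time_s: 36.45
ee_pos: [0.4561, -0.2118, 0.1011]
orientation: [-0.0, 0.13, 0.991, -0.0]
wrist_force: [-1.2, -0.4, -0.2]
finger_gap: 0.0512
finger_force: 0.0
```

Run:
```python
from go import *
c=snap('top','t3'); s=snap('side','s6')
print(blob(c,colr(c,18,40,90),(420,180,490,310),.006,3)); print(blob(s,colr(s,10,40,90,50),(370,300,560,420),.004,3))
bl=blob(c,colr(c,18,40,90),(420,228,490,310),.006,1)[0]
ang=bl[3]-90; print(ang); go(bl[2][0]/1000,bl[2][1]/1000,.03,ang)
```

```text
[(226, [0.6259, -0.3982], (625.9, -397.3, 26.4, 69.9, 75.2), 165.7)]
[(1009, [0.4784, -0.3522], (479.5, -352.2, 34.3, 103.3, 74.6), 164.8), (256, [0.6374, -0.3693], (638.6, -369.6, 13.5, 85.1, 75.0), 165.0)]Traceback (most recent call last):
  File "<stdin>", line 4, in <module>
IndexError: list index out of range
```

```bash
python3 go.py .4785 -.3515 .035 74.9
```

```text
t 36.55 pos [ 0.4564 -0.2113  0.1012] gap 0.051 F 0.0 j7 0.82
  txyz [ -57.6 -129.8   66.2] rot [[-0.0, -0.0, 0.2], [0.0, -0.0, -179.8]]
```

Call:
move_arm --deltas '[{"tx": -8, "ty": -18, "tz": 0, "ax": 0, "ay": 0, "az": 0}, {"tx": -20, "ty": -45, "tz": 0, "ax": 0, "ay": 0, "az": 0}, {"tx": -34, "ty": -77, "tz": 0, "ax": 0, "ay": 0, "az": 0}, {"tx": -47, "ty": -106, "tz": 5, "ax": 0, "ay": 0, "az": 0}, {"tx": -55, "ty": -124, "tz": 15, "ax": 0, "ay": 0, "az": 0}, {"tx": -57.5, "ty": -129.8, "tz": 30, "ax": 0, "ay": 0, "az": 0}, {"tx": -57.5, "ty": -129.8, "tz": 46, "ax": 0, "ay": 0, "az": 0}, {"tx": -57.5, "ty": -129.8, "tz": 60, "ax": 0, "ay": 0, "az": 0}, {"tx": -57.5, "ty": -129.8, "tz": 66, "ax": 0, "ay": 0, "az": 0}, {"tx": -57.5, "ty": -129.8, "tz": 66, "ax": 0, "ay": 0, "az": 0}]'

```text
time_s: 37.55
ee_pos: [0.4785, -0.3488, 0.0341]
orientation: [-0.001, 0.128, 0.992, 0.001]
wrist_force: [0.4, 0.4, -0.6]
finger_gap: 0.0508
finger_force: 0.0
```

```bash
python3 go.py .4785 -.3515 .001 74.9
```

```text
t 37.55 pos [ 0.4785 -0.3488  0.0341] gap 0.0508 F 0.0 j7 1.09
  txyz [-0.8 -2.6 33.1] rot [[0.1, -0.1, 0.4], [0.2, 0.1, -179.6]]
```

Call:
move_arm --deltas '[{"tx": 0, "ty": 0, "tz": 5, "ax": 0, "ay": 0, "az": 0}, {"tx": 0, "ty": -0.5, "tz": 12, "ax": 0, "ay": 0, "az": 0.3}, {"tx": 0, "ty": -0.5, "tz": 20, "ax": 0, "ay": 0, "az": 0.3}, {"tx": 0, "ty": -0.5, "tz": 28, "ax": 0, "ay": 0, "az": 0.3}, {"tx": 0, "ty": -0.5, "tz": 33, "ax": 0, "ay": 0, "az": 0.3}, {"tx": 0, "ty": -0.5, "tz": 33, "ax": 0, "ay": 0, "az": 0.3}, {"tx": 0, "ty": -0.5, "tz": 33, "ax": 0, "ay": 0, "az": 0.3}, {"tx": 0, "ty": -0.5, "tz": 33, "ax": 0, "ay": 0, "az": 0.3}, {"tx": 0, "ty": -0.5, "tz": 33, "ax": 0, "ay": 0, "az": 0.3}, {"tx": 0, "ty": -0.5, "tz": 33, "ax": 0, "ay": 0, "az": 0.3}]'

```text
time_s: 38.55
ee_pos: [0.479, -0.3512, 0.0025]
orientation: [0.0, 0.132, 0.991, -0.0]
wrist_force: [0.8, -0.2, 1.0]
finger_gap: 0.0512
finger_force: 0.0
```

Call:
move_arm --deltas '[{"tx": 0, "ty": 0, "tz": 0, "ax": 0, "ay": 0, "az": 0}, {"tx": 0, "ty": 0, "tz": 0, "ax": 0, "ay": 0, "az": 0}, {"tx": 0, "ty": 0, "tz": 0, "ax": 0, "ay": 0, "az": 0}, {"tx": 0, "ty": 0, "tz": 0, "ax": 0, "ay": 0, "az": 0}, {"tx": 0, "ty": 0, "tz": 0, "ax": 0, "ay": 0, "az": 0}, {"tx": 0, "ty": 0, "tz": 0, "ax": 0, "ay": 0, "az": 0}, {"tx": 0, "ty": 0, "tz": 0, "ax": 0, "ay": 0, "az": 0}, {"tx": 0, "ty": 0, "tz": 0, "ax": 0, "ay": 0, "az": 0}, {"tx": 0, "ty": 0, "tz": 0, "ax": 0, "ay": 0, "az": 0}, {"tx": 0, "ty": 0, "tz": 0, "ax": 0, "ay": 0, "az": 0}]' --gripper 0 --squeeze 50

```text
time_s: 39.55
ee_pos: [0.4789, -0.3512, 0.0027]
orientation: [0.0, 0.132, 0.991, -0.0]
wrist_force: [-2.3, 0.7, 5.2]
finger_gap: 0.0276
finger_force: 49.2
```

```bash
python3 go.py .4789 .3302 .10 11.5
```

```text
t 39.55 pos [ 0.4789 -0.3512  0.0027] gap 0.0276 F 49.2 j7 1.05
  txyz [178.2 657.7 -97.5] rot [[-0.0, 0.0, 63.3], [-0.0, -0.0, -116.7]]
```

Only a thin edge may be gripped at z = 2.7 mm; reopening and going 2.5 mm lower.

Call:
move_arm --deltas '[{"tx": 0, "ty": 0, "tz": 0, "ax": 0, "ay": 0, "az": 0}, {"tx": 0, "ty": 0, "tz": 0, "ax": 0, "ay": 0, "az": 0}, {"tx": 0, "ty": 0, "tz": 0, "ax": 0, "ay": 0, "az": 0}, {"tx": 0, "ty": 0, "tz": 1, "ax": 0, "ay": 0, "az": 0}, {"tx": 0, "ty": 0, "tz": 2, "ax": 0, "ay": 0, "az": 0}, {"tx": 0, "ty": 0, "tz": 2.5, "ax": 0, "ay": 0, "az": 0}, {"tx": 0, "ty": 0, "tz": 2.5, "ax": 0, "ay": 0, "az": 0}, {"tx": 0, "ty": 0, "tz": 2.5, "ax": 0, "ay": 0, "az": 0}, {"tx": 0, "ty": 0, "tz": 2.5, "ax": 0, "ay": 0, "az": 0}, {"tx": 0, "ty": 0, "tz": 2.5, "ax": 0, "ay": 0, "az": 0}]' --gripper 0.5

```text
time_s: 40.55
ee_pos: [0.4789, -0.3511, -0.0002]
orientation: [0.0, 0.132, 0.991, 0.0]
wrist_force: [0.2, -0.6, 1.1]
finger_gap: 0.0426
finger_force: 0.0
```

Call:
move_arm --deltas '[{"tx": 0, "ty": 0, "tz": 0, "ax": 0, "ay": 0, "az": 0}, {"tx": 0, "ty": 0, "tz": 0, "ax": 0, "ay": 0, "az": 0}, {"tx": 0, "ty": 0, "tz": 0, "ax": 0, "ay": 0, "az": 0}, {"tx": 0, "ty": 0, "tz": 0, "ax": 0, "ay": 0, "az": 0}, {"tx": 0, "ty": 0, "tz": 0, "ax": 0, "ay": 0, "az": 0}, {"tx": 0, "ty": 0, "tz": 0, "ax": 0, "ay": 0, "az": 0}, {"tx": 0, "ty": 0, "tz": 0, "ax": 0, "ay": 0, "az": 0}, {"tx": 0, "ty": 0, "tz": 0, "ax": 0, "ay": 0, "az": 0}, {"tx": 0, "ty": 0, "tz": 0, "ax": 0, "ay": 0, "az": 0}, {"tx": 0, "ty": 0, "tz": 0, "ax": 0, "ay": 0, "az": 0}]' --gripper 0

```text
time_s: 41.55
ee_pos: [0.4789, -0.3512, 0.0001]
orientation: [0.0, 0.132, 0.991, -0.0]
wrist_force: [-0.7, 0.7, 5.5]
finger_gap: 0.0279
finger_force: 49.9
```

Call:
move_arm --deltas '[{"tx": 0, "ty": 0, "tz": -6, "ax": 0, "ay": 0, "az": 0}, {"tx": 0, "ty": 0, "tz": -16, "ax": 0, "ay": 0, "az": 0}, {"tx": 0, "ty": 0, "tz": -30, "ax": 0, "ay": 0, "az": 0}, {"tx": 0, "ty": 0, "tz": -45, "ax": 0, "ay": 0, "az": 0}, {"tx": 0, "ty": 0, "tz": -60, "ax": 0, "ay": 0, "az": 0}, {"tx": 0, "ty": 0, "tz": -75, "ax": 0, "ay": 0, "az": 0}, {"tx": 0, "ty": 0, "tz": -90, "ax": 0, "ay": 0, "az": 0}, {"tx": 0, "ty": 0, "tz": -98, "ax": 0, "ay": 0, "az": 0}, {"tx": 0, "ty": 0, "tz": -100, "ax": 0, "ay": 0, "az": 0}, {"tx": 0, "ty": 0, "tz": -100, "ax": 0, "ay": 0, "az": 0}]'

```text
time_s: 42.55
ee_pos: [0.4787, -0.3512, 0.0999]
orientation: [0.0, 0.132, 0.991, -0.0]
wrist_force: [0.5, 0.7, -1.1]
finger_gap: 0.028
finger_force: 49.4
```

```bash
python3 go.py .4789 .3302 .10 11.5
```

```text
t 42.55 pos [ 0.4787 -0.3512  0.0999] gap 0.028 F 49.4 j7 1.17
  txyz [ 1.781e+02  6.577e+02 -2.000e-01] rot [[-0.0, 0.0, 63.3], [-0.0, -0.0, -116.7]]
```

Call:
move_arm --deltas '[{"tx": 3, "ty": 12, "tz": 0, "ax": 0, "ay": 0, "az": 1}, {"tx": 9, "ty": 34, "tz": 0, "ax": 0, "ay": 0, "az": 3}, {"tx": 18, "ty": 66, "tz": 0, "ax": 0, "ay": 0, "az": 6}, {"tx": 27, "ty": 100, "tz": 0, "ax": 0, "ay": 0, "az": 9}, {"tx": 37, "ty": 137, "tz": 0, "ax": 0, "ay": 0, "az": 13}, {"tx": 47, "ty": 174, "tz": 0, "ax": 0, "ay": 0, "az": 17}, {"tx": 57, "ty": 211, "tz": 0, "ax": 0, "ay": 0, "az": 21}, {"tx": 67, "ty": 248, "tz": 0, "ax": 0, "ay": 0, "az": 25}, {"tx": 77, "ty": 285, "tz": 0, "ax": 0, "ay": 0, "az": 29}, {"tx": 87, "ty": 322, "tz": 0, "ax": 0, "ay": 0, "az": 33}]'

```text
time_s: 43.55
ee_pos: [0.4786, -0.016, 0.0992]
orientation: [-0.001, 0.409, 0.912, -0.0]
wrist_force: [-0.4, 0.4, -0.7]
finger_gap: 0.028
finger_force: 49.5
```

```bash
python3 go.py .4789 .3302 .09 11.5
```

```text
t 43.55 pos [ 0.4786 -0.016   0.0992] gap 0.028 F 49.5 j7 -0.01
  txyz [258.3 230.5   9.2] rot [[-0.1, -0.0, 30.2], [0.0, -0.1, -149.8]]
```

Call:
move_arm --deltas '[{"tx": 28, "ty": 25, "tz": 0, "ax": 0, "ay": 0, "az": 4}, {"tx": 56, "ty": 50, "tz": 0, "ax": 0, "ay": 0, "az": 8}, {"tx": 84, "ty": 75, "tz": 0, "ax": 0, "ay": 0, "az": 12}, {"tx": 112, "ty": 100, "tz": 0, "ax": 0, "ay": 0, "az": 16}, {"tx": 140, "ty": 125, "tz": 0, "ax": 0, "ay": 0, "az": 20}, {"tx": 168, "ty": 150, "tz": 0, "ax": 0, "ay": 0, "az": 24}, {"tx": 196, "ty": 175, "tz": 0, "ax": 0, "ay": 0, "az": 27}, {"tx": 222, "ty": 198, "tz": 0, "ax": 0, "ay": 0, "az": 29}, {"tx": 241, "ty": 215, "tz": 0, "ax": 0, "ay": 0, "az": 30}, {"tx": 252, "ty": 225, "tz": 0, "ax": 0, "ay": 0, "az": 30.2}]'

```text
time_s: 44.55
ee_pos: [0.4775, 0.3234, 0.0992]
orientation: [-0.001, 0.631, 0.776, 0.0]
wrist_force: [-0.8, -0.6, -0.8]
finger_gap: 0.028
finger_force: 49.5
```

Call:
move_arm --deltas '[{"tx": 6, "ty": 5, "tz": 2, "ax": 0, "ay": 0, "az": 0}, {"tx": 6, "ty": 5, "tz": 8, "ax": 0, "ay": 0, "az": 0}, {"tx": 6, "ty": 5, "tz": 20, "ax": 0, "ay": 0, "az": 0}, {"tx": 6, "ty": 5, "tz": 32, "ax": 0, "ay": 0, "az": 0}, {"tx": 6, "ty": 5, "tz": 44, "ax": 0, "ay": 0, "az": 0}, {"tx": 6, "ty": 5, "tz": 50, "ax": 0, "ay": 0, "az": 0}, {"tx": 6, "ty": 5, "tz": 50, "ax": 0, "ay": 0, "az": 0}, {"tx": 6, "ty": 5, "tz": 50, "ax": 0, "ay": 0, "az": 0}, {"tx": 6, "ty": 5, "tz": 50, "ax": 0, "ay": 0, "az": 0}, {"tx": 6, "ty": 5, "tz": 50, "ax": 0, "ay": 0, "az": 0}]'

```text
time_s: 45.55
ee_pos: [0.4826, 0.3274, 0.0503]
orientation: [0.0, 0.632, 0.775, 0.001]
wrist_force: [0.0, -0.8, -0.4]
finger_gap: 0.0277
finger_force: 49.5
```

Run:
```python
from go import *
go(.4789,.3302,.0055,11.5)
s=snap('side','s7'); a=s['img'][130:280,190:390]; cv2.imwrite('pics/s7c.png',cv2.cvtColor(cv2.resize(a,None,fx=3,fy=3,interpolation=cv2.INTER_CUBIC),cv2.COLOR_RGB2BGR))
```

```text
t 45.55 pos [0.4826 0.3274 0.0503] gap 0.0277 F 49.5 j7 -0.77
  txyz [ 3.4 -3.1 44.8] rot [[0.1, -0.0, 0.1], [0.0, 0.1, -179.9]]
```

View pics/s7c.png

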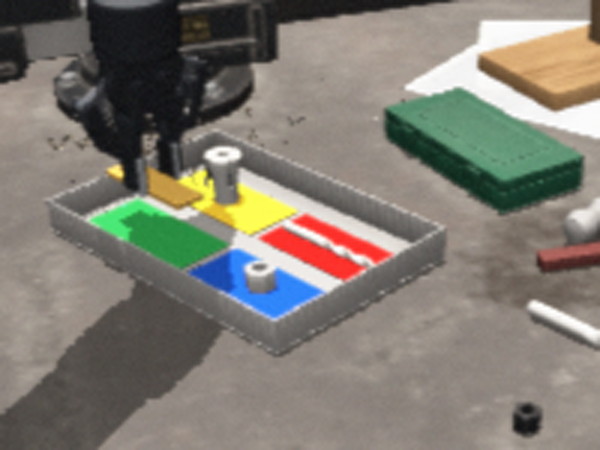

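The blank is held level over green (crop 150,188), aligned with the mat. Lowering, then release with a small opening.

Call:
move_arm --deltas '[{"tx": 3.4, "ty": -3, "tz": 4, "ax": 0, "ay": 0, "az": 0}, {"tx": 3.4, "ty": -3, "tz": 12, "ax": 0, "ay": 0, "az": 0}, {"tx": 3.4, "ty": -3, "tz": 22, "ax": 0, "ay": 0, "az": 0}, {"tx": 3.4, "ty": -3, "tz": 32, "ax": 0, "ay": 0, "az": 0}, {"tx": 3.4, "ty": -3, "tz": 40, "ax": 0, "ay": 0, "az": 0}, {"tx": 3.4, "ty": -3, "tz": 44, "ax": 0, "ay": 0, "az": 0}, {"tx": 3.4, "ty": -3, "tz": 44, "ax": 0, "ay": 0, "az": 0}, {"tx": 3.4, "ty": -3, "tz": 44, "ax": 0, "ay": 0, "az": 0}, {"tx": 3.4, "ty": -3, "tz": 44, "ax": 0, "ay": 0, "az": 0}, {"tx": 3.4, "ty": -3, "tz": 44, "ax": 0, "ay": 0, "az": 0}]'

```text
time_s: 46.6
ee_pos: [0.4787, 0.3299, 0.0058]
orientation: [0.0, 0.632, 0.775, 0.0]
wrist_force: [0.6, 0.6, -1.0]
finger_gap: 0.0281
finger_force: 49.5
```

```bash
python3 go.py .4789 .3302 .0055 11.5
```

```text
t 46.6 pos [0.4787 0.3299 0.0058] gap 0.0281 F 49.5 j7 -0.79
  txyz [0.2 0.2 0.3] rot [[0.0, -0.0, 0.1], [0.0, 0.0, -179.9]]
```

Call:
move_arm --deltas '[{"tx": 0, "ty": 0, "tz": 0, "ax": 0, "ay": 0, "az": 0}, {"tx": 0, "ty": 0, "tz": 0, "ax": 0, "ay": 0, "az": 0}, {"tx": 0, "ty": 0, "tz": 0, "ax": 0, "ay": 0, "az": 0}, {"tx": 0, "ty": 0, "tz": 0, "ax": 0, "ay": 0, "az": 0}, {"tx": 0, "ty": 0, "tz": 0, "ax": 0, "ay": 0, "az": 0}, {"tx": 0, "ty": 0, "tz": -10, "ax": 0, "ay": 0, "az": 0}, {"tx": 0, "ty": 0, "tz": -30, "ax": 0, "ay": 0, "az": 0}, {"tx": 0, "ty": 0, "tz": -60, "ax": 0, "ay": 0, "az": 0}, {"tx": 0, "ty": 0, "tz": -100, "ax": 0, "ay": 0, "az": 0}, {"tx": 0, "ty": 0, "tz": -135, "ax": 0, "ay": 0, "az": 0}]' --gripper 0.55

```text
time_s: 47.6
ee_pos: [0.4787, 0.3299, 0.1431]
orientation: [0.0, 0.632, 0.775, 0.0]
wrist_force: [-0.1, 0.3, 0.3]
finger_gap: 0.0469
finger_force: 0.0
```

Call:
move_arm --deltas '[{"tx": -30, "ty": 0, "tz": -10, "ax": 0, "ay": 0, "az": 0}, {"tx": -70, "ty": 0, "tz": -20, "ax": 0, "ay": 0, "az": 0}, {"tx": -110, "ty": 0, "tz": -30, "ax": 0, "ay": 0, "az": 0}, {"tx": -150, "ty": 0, "tz": -40, "ax": 0, "ay": 0, "az": 0}, {"tx": -190, "ty": 0, "tz": -50, "ax": 0, "ay": 0, "az": 0}, {"tx": -230, "ty": 0, "tz": -50, "ax": 0, "ay": 0, "az": 0}, {"tx": -270, "ty": 0, "tz": -50, "ax": 0, "ay": 0, "az": 0}, {"tx": -300, "ty": 0, "tz": -50, "ax": 0, "ay": 0, "az": 0}, {"tx": -320, "ty": 0, "tz": -50, "ax": 0, "ay": 0, "az": 0}, {"tx": -330, "ty": 0, "tz": -50, "ax": 0, "ay": 0, "az": 0}]'

```text
time_s: 48.6
ee_pos: [0.5454, 0.0037, 0.1913]
orientation: [0.001, 0.633, 0.774, -0.0]
wrist_force: [0.5, 0.1, -0.1]
finger_gap: 0.0471
finger_force: 0.0
```

Run:
```python
from go import *
c=snap('top','t4'); a=c['img'][190:290,150:310]; cv2.imwrite('pics/t4c.png',cv2.cvtColor(cv2.resize(a,None,fx=5,fy=5,interpolation=cv2.INTER_CUBIC),cv2.COLOR_RGB2BGR))
r=(160,190,280,275)
for n,lo,hi in(('grn',50,80),('blu',100,125)): print(n,blob(c,colr(c,lo,hi),r,.005))
print('blank',blob(c,colr(c,18,40,90),(165,235,222,275),.011))
print('nut',blob(c,bright(c,150),(235,230,258,258),.024))
print('drill',blob(c,bright(c,150),(222,205,267,226),.010))
k=bright(c,150); print('collet',blob(c,k,(180,205,205,233),.052))
```

```text
grn [(981, [0.4786, 0.3309], (478.9, 330.6, 57.3, 127.2, 11.8), 101.7)]
blu [(983, [0.5066, 0.1935], (506.7, 193.3, 57.7, 127.5, 11.3), 101.5)]
blank [(398, [0.4768, 0.3291], (476.6, 329.0, 29.3, 99.3, 11.3), 101.2)]
nut [(65, [0.5047, 0.1918], (504.5, 191.3, 21.9, 21.4, 3.1), 134.8)]
drill [(94, [0.5859, 0.2104], (586.2, 209.0, 7.4, 111.1, 11.3), 101.3)]
collet [(279, [0.5774, 0.3418], (571.0, 334.1, 54.0, 63.9, 1.6), 139.4)]
```

View pics/t4c.png

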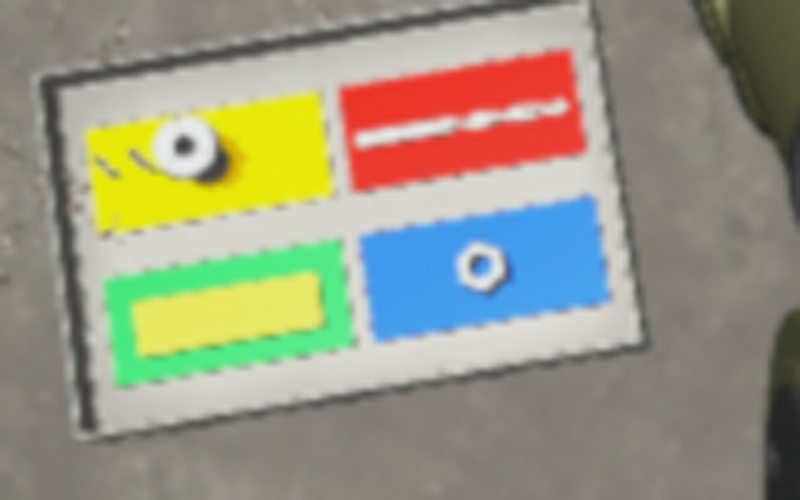

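All four sit centred on their mats: blank on green (crop 228,313), nut on blue (482,267), drill on red (460,122), and the collet upright on yellow (185,148, shifted by its height). Checking the collet's position, then handing in.

Run:
```python
from go import *
p=ray(load('t4'),[[187,219.6]],.052)[0]; print(p)
if np.hypot(p[0]-.5613,p[1]-.347)<.008: print(env.finish_job())
```

```text
[0.55814817 0.34526612 0.052     ]
the job is handed in; nothing more can be done
None
```

The job is handed in at about 49 s: the nut, collet, short drill and bottom blank are each on their own mat, within about 4 mm of its middle in the last picture, and released; I never touched the black nut or the long drill.

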